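Set out the growing-jaw series of dental casts

TASK

Line up the four plaster dental casts on the display board in order of size so a parent can see how the jaw grows: one standing upright and centred on each cork disc, the smallest on the disc next to the tooth model and each one after it a size larger, so that the largest is at the far end of the row. They may face any way, but never tip one over.

Things in the scene. Friction and masses are not known exactly. Their poses are not given: they have to be found in the camera images.
- cast_1_c (a point): Centre (half-way up) of the smallest of four loose cream plaster dental casts: flat-sided base, tapered to the front, under a horseshoe of teeth. 36 mm wide (y), 32 deep (x), 26 tall (z up), about 26 g. Base: lower 17 mm; teeth stand in from its edges. Flat faces: front (-x) 20 mm wide, back (+x) full width, sides along the rear 20 mm; grip front to back or across.
- cast_2_c (a point): Centre (half-way up) of the second smallest of four loose cream plaster dental casts: flat-sided base, tapered to the front, under a horseshoe of teeth. 46 mm wide (y), 40 deep (x), 36 tall (z up), about 57 g. Base: lower 24 mm; teeth stand in from its edges. Flat faces: front (-x) 26 mm wide, back (+x) full width, sides along the rear 25 mm; grip front to back or across.
- cast_3_c (a point): Centre (half-way up) of the second largest of four loose cream plaster dental casts: flat-sided base, tapered to the front, under a horseshoe of teeth. 56 mm wide (y), 48 deep (x), 46 tall (z up), about 106 g. Base: lower 30 mm; teeth stand in from its edges. Flat faces: front (-x) 31 mm wide, back (+x) full width, sides along the rear 30 mm; grip front to back or across.
- cast_4_c (a point): Centre (half-way up) of the largest of four loose cream plaster dental casts: flat-sided base, tapered to the front, under a horseshoe of teeth. 66 mm wide (y), 56 deep (x), 56 tall (z up), about 178 g. Base: lower 37 mm; teeth stand in from its edges. Flat faces: front (-x) 37 mm wide, back (+x) full width, sides along the rear 35 mm; grip front to back or across.
- disc_a: Fixed cork disc, 72 mm across, 2 mm thick, at one end of the row. Four such discs, 85 mm apart in a straight row, lie on a fixed white board 445 x 92 x 8 mm on the table. Origin: centre of the disc's underside, 8 mm above the table; a cast stands on its top, 10 mm above the table. x along the row, z up.
- disc_b: Fixed cork disc, 72 mm across, 2 mm thick, next to disc_a. Four such discs, 85 mm apart in a straight row, lie on a fixed white board 445 x 92 x 8 mm on the table. Origin: centre of the disc's underside, 8 mm above the table; a cast stands on its top, 10 mm above the table. x along the row, z up.
- disc_c: Fixed cork disc, 72 mm across, 2 mm thick, next to disc_b. Four such discs, 85 mm apart in a straight row, lie on a fixed white board 445 x 92 x 8 mm on the table. Origin: centre of the disc's underside, 8 mm above the table; a cast stands on its top, 10 mm above the table. x along the row, z up.
- disc_d: Fixed cork disc, 72 mm across, 2 mm thick, next to disc_c, at the other end of the row. Four such discs, 85 mm apart in a straight row, lie on a fixed white board 445 x 92 x 8 mm on the table. Origin: centre of the disc's underside, 8 mm above the table; a cast stands on its top, 10 mm above the table. x along the row, z up.
- tooth_model: Fixed white model of a single molar with roots, on a small black foot, 38 mm across, 50 mm tall, on the board beyond one end of the row, 72.5 mm from the nearest disc's centre; that disc may be disc_a or disc_d. A round lidded pot, 38 mm across, 26 mm tall, stands likewise at the other end. Origin: centre of its underside, on the board.

How it is judged:
By the outcome, as a careful person would: the job done as asked, in the order asked, and still so for the second after the job is handed in, with the robot touching nothing.
It also fails if it takes over 102 s, if anything falls off the work surface, if the arm or the gripper's body presses on something with over 40 N, if the wrist force passes 120 N, or if a joint passes its speed limit or range.

ROBOT

A 6-joint arm with a two-finger parallel gripper is mounted at the origin on the work surface. World frame = base frame: x ahead of the robot, y to its left, z up, the work surface at z = 0. Lengths are in m, angles in rad, forces in N, time in s.
With the tool pointing down it reaches from about 0.375 to 0.975 m from the base axis. Payload 3.8 kg.
Tool frame: the origin (TCP) lies midway between the tips of the shut fingers; the grasp point (between the pads) lies 19 mm behind it; y points along the fingers, z is the direction in which the jaws open and shut, and the axes are right-handed (so a half turn about y gives the same grasp; the last joint's range is limited). The gripper opens to 85 mm and grips with 20 to 120 N. Pads are 22 mm wide; open, the fingers measure 114 mm over their backs; the gripper's body (76 mm by 85 mm) begins 54 mm behind the grasp point. The pads swing forward as they close: fully open they stand 13 mm farther back than shut.
Start: joints at [1.228, 0.264, 1.604, -0, 1.274, -0.037], TCP at [0.203, 0.644, 0.231] pointing down, gripper open.
Joint ranges: [-2.63, 2.63], [-0.94, 2.18], [0.31, 2.57], [-1.31, 4.45], [0, 2.66], [-2.55, 2.55]. Speed limits (rad/s): [2.57, 2.57, 3.14, 3.14, 3.14, 3.14].

INTERFACE

Orientations are given as a unit quaternion [x, y, z, w].
In Python, from workcell import ctrl gives the robot as it stands. The module is installed in compiled form; this text tells all that it offers.
- The arm moves only by the tool play_rows, never from a script. Its argument "plan" is a list of rows, each a list of 3 entries, a list of its own where there are three numbers: the shift along the tool's x, y, z in m, then the turn, a rotation vector about the tool's x, y, z in rad, then the finger opening in m, from 0 to 0.0854. A call has exactly 5 rows; each row shifts and turns the commanded pose from where the row before left it, along the tool's axes as they then stand; what a row does not reach is not made up. A row lasts 1/8 s, in which the tool goes at most 62.5 mm and 10.7 degrees, less where a joint would pass 70% of its speed; a pose out of reach is approached as far as the arm can. A call with a gripper value outside its range is refused whole. The fingers move at their own pace and stop on an object; "grip_force" is the grip in N (left out, the last holds). Time passes only in rows, so rows that do not move let the fingers close, or fill a call up. It gives the time, the measured TCP pose, the force and the opening at its end, in the units of the state.
- ctrl.get_obs(): the state, without advancing time (a new reading comes with each control period).
- ctrl.camera(name): name is "scene" or "top"; returns the picture (384x512x3 uint8, red, green, blue); there is no depth.
- ctrl.camera_info(name): a dict with "camera_matrix" (3x3 intrinsics, pixels), "origin" and "rotation" of the camera in the world. Camera axes: x right, y down, z forward; pixel columns grow to the right and rows downward; lengths in m; the calibration is good to about 2 mm. A picture is of the moment at which its call begins. camera_info takes no time and is no camera call.
- ctrl.hand_in(): hands the job in, once; it reports no verdict.
The state is a dict: "clock": time; "joint_pos": joint angles; "dq": joint speeds; "joint_torque": joint torques, N m; "position": TCP position; "tool_rot": TCP orientation; "ft_force": force on the tool from outside, world axes, zero at the start; "torque": the same for the moment, N m; "width": finger opening in m.
Only numpy, scipy, OpenCV 4.12 (cv2) and the standard library are available. Lean on these libraries where they do the work, as an engineer would, in place of code of your own. Each camera call takes 0.05 s, during which the arm holds its last target.

## Working session

There is one attempt and no reset: what is moved stays moved. The work goes in short steps, Python scripts to look and compute and a tool call to move; the robot and the scene stay as the last step left them, time stands still between calls to the robot, and variables do not carry over. Pictures are saved under pics/ and viewed, and the job is handed in when it is done.

Besides the shell and the picture viewer there is one more tool, called as name(argument=value, ...) on one line, values as JSON. play_rows: Moves the arm, as the interface text tells. Its arguments: {"type":"object","properties":{"plan":{"type":"array","items":{"type":"array"}},"grip_force":{"type":"number"}},"required":["plan"]}

```bash
mkdir -p pics
python3 - <<'E'
from workcell import ctrl
import cv2
print(ctrl.get_obs())
for n in("scene","top"):
    print(ctrl.camera_info(n)); cv2.imwrite(f"pics/{n}0.png",cv2.resize(ctrl.camera(n)[:,:,::-1],(800,600),interpolation=cv2.INTER_CUBIC))
E
```

```text
{'clock': 0.0, 'joint_pos': array([ 1.22810258e+00,  2.64785046e-01,  1.60540833e+00,  3.08047168e-05,
        1.27369255e+00, -3.68974833e-02]), 'dq': array([ 0.00038959,  0.00039944, -0.00153229,  0.0003995 , -0.00189045,
        0.00044363]), 'joint_torque': array([-4.20024589e-04, -5.15129614e+01, -3.67304599e+01,  2.48297221e-05,
        1.31697144e-02,  1.87169491e-05]), 'position': array([0.20294991, 0.6429847 , 0.229922  ]), 'tool_rot': array([ 0.69965088, -0.10786083,  0.10753445, -0.69806234]), 'ft_force': array([-0.38176071, -0.64543471,  0.25430636]), 'torque': array([-0.00129792, -0.00508663,  0.01391059]), 'width': 0.08535966745776802}
{'camera_matrix': array([[390.80555753,   0.        , 246.81316507],
       [  0.        , 390.80555753, 189.9356324 ],
       [  0.        ,   0.        ,   1.        ]]), 'origin': array([ 1.07053395, -0.17122702,  0.59044809]), 'rotation': array([ 0.75350221,  0.53441992, -0.22492039, -0.30990416])}
{'camera_matrix': array([[348.39237073,   0.        , 258.28059041],
       [  0.        , 348.39237073, 192.53864811],
       [  0.        ,   0.        ,   1.        ]]), 'origin': array([0.54135026, 0.0015395 , 0.82720476]), 'rotation': array([ 0.70692437, -0.70659044,  0.01348885, -0.02838896])}
```

View pics/top0.png

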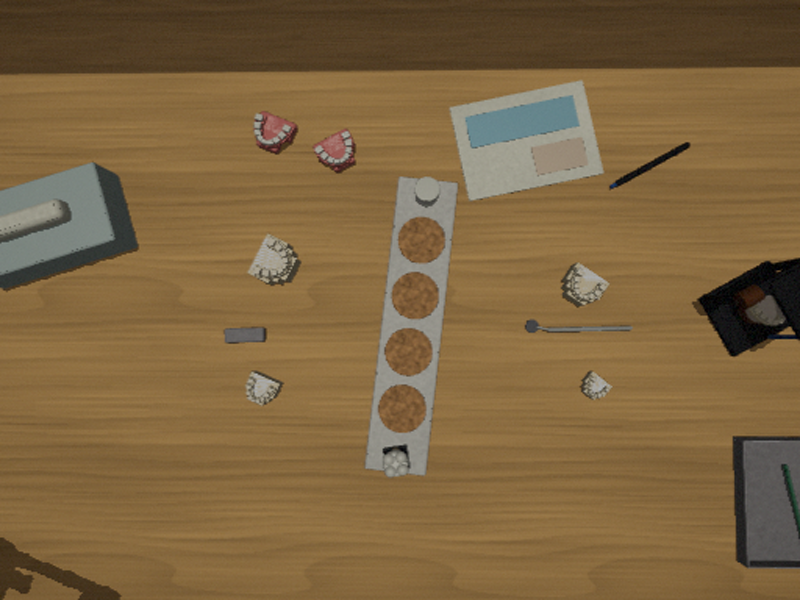

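View pics/scene0.png

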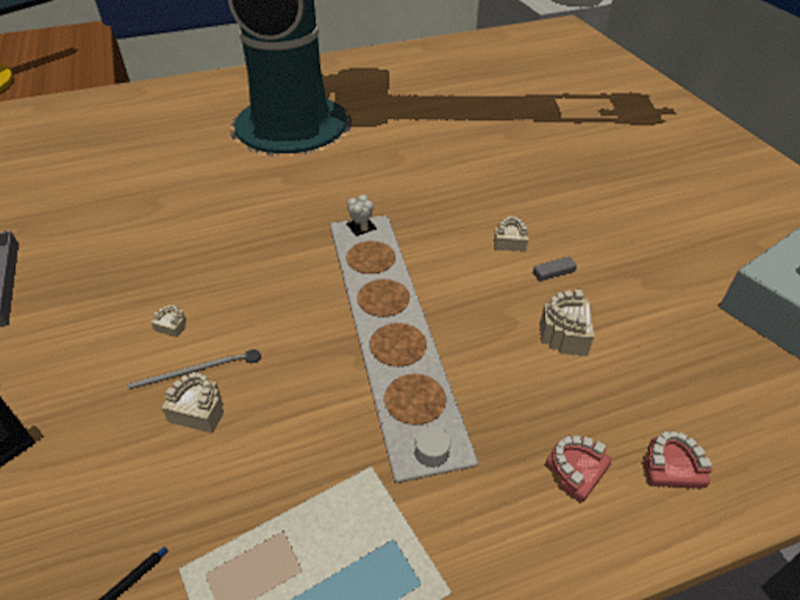

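The row runs away from the robot. The tooth model is at the near end at (396,460), so the smallest cast goes on the disc at (402,408). The casts are at (595,385) smallest, (263,388), (584,284) and (272,260) largest. Next I'll measure them.

```bash
cat > h.py <<'E'
from workcell import ctrl
import cv2, numpy as np
from scipy.spatial.transform import Rotation as R
def ray(n,px,z):
    i=ctrl.camera_info(n);K=i["camera_matrix"];Rm=R.from_quat(i["rotation"]).as_matrix()
    p=np.c_[np.atleast_2d(px),np.ones(len(np.atleast_2d(px)))]
    d=(Rm@np.linalg.inv(K)@p.T).T
    return i["origin"]+d*((z-i["origin"][2])/d[:,2])[:,None]
def proj(n,P):
    i=ctrl.camera_info(n);K=i["camera_matrix"];Rm=R.from_quat(i["rotation"]).as_matrix()
    c=(np.atleast_2d(P)-i["origin"])@Rm; q=c@K.T
    return q[:,:2]/q[:,2:]
E
python3 - <<'E'
from h import *
im=ctrl.camera("top"); np.save("top0.npy",im); s=ctrl.camera("scene"); np.save("scene0.npy",s)
hsv=cv2.cvtColor(im,cv2.COLOR_RGB2HSV)
# discs
m=((hsv[...,0]<20)&(hsv[...,1]>110)&(hsv[...,2]>60)).astype(np.uint8)
for c in [(257,153),(265,189),(261,225),(269,153)]: pass
for (u,v) in [(257,261),(261,225),(265.5,189),(270,153.5)]:
    print("px",im[int(v),int(u)],hsv[int(v),int(u)], ray("top",[u,v],.01).round(4))
r=R.from_quat(ctrl.get_obs()["tool_rot"]).as_matrix();print(r.round(3))
# zooms
t=[]
for (u,v) in [(381,246),(168,248),(374,182),(174,166)]:
    c=im[v-25:v+25,u-25:u+25][:,:,::-1]; t.append(cv2.resize(c,(390,295) if 0 else (295,295),interpolation=cv2.INTER_NEAREST))
cv2.imwrite("pics/z.png",np.vstack([np.hstack(t[:2]),np.hstack(t[2:])]))
t=[]
for (u,v) in [(108,205),(327,150),(123,257),(363,206)]:
    c=s[v-25:v+25,u-25:u+25][:,:,::-1]; t.append(cv2.resize(c,(295,295),interpolation=cv2.INTER_NEAREST))
cv2.imwrite("pics/zs.png",np.vstack([np.hstack(t[:2]),np.hstack(t[2:])]))
E
```

```text
px [131  95  56] [ 16 146 131] [[0.4305 0.0216 0.01  ]]
px [126  91  57] [ 15 140 126] [[0.5138 0.0124 0.01  ]]
px [128  92  55] [ 15 145 128] [[0.5981 0.0018 0.01  ]]
px [126  92  54] [ 16 146 126] [[ 0.6823 -0.0088  0.01  ]]
[[ 0.954 -0.     0.301]
 [-0.301 -0.001  0.954]
 [-0.    -1.    -0.001]]
```

View pics/z.png

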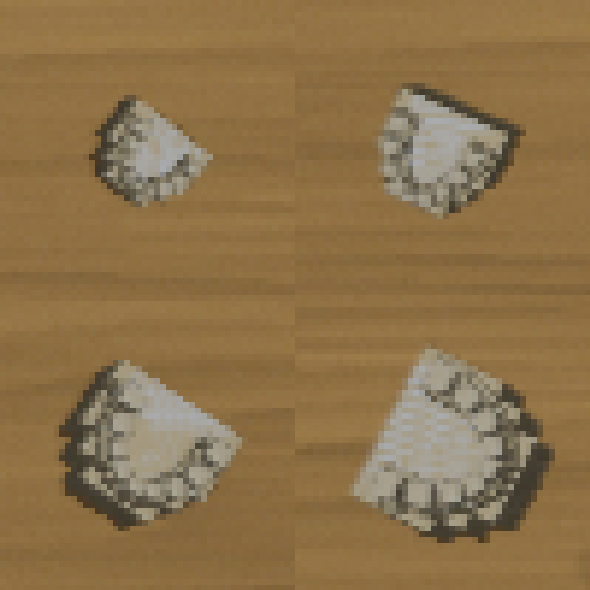

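View pics/zs.png

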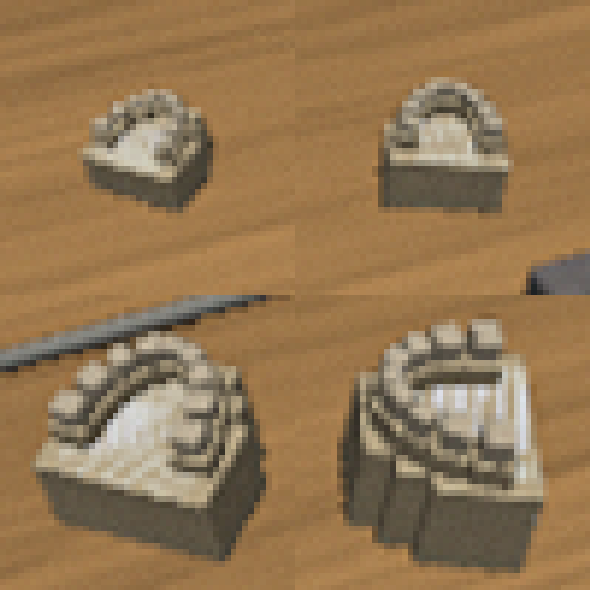

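```bash
cat >> h.py <<'E'
def discs(im):
    hsv=cv2.cvtColor(im,cv2.COLOR_RGB2HSV)
    out=[]
    m=((hsv[...,1]>90)).astype(np.uint8)
    b=np.zeros_like(m); b[110:305,225:300]=1
    m=cv2.morphologyEx(m*b,cv2.MORPH_OPEN,np.ones((3,3)))
    n,l,st,ce=cv2.connectedComponentsWithStats(m)
    return [(st[i][4],ce[i]) for i in range(1,n)],m
E
python3 - <<'E'
from h import *
im=np.load("top0.npy")
d,m=discs(im)
for a,c in d:
    if 400<a<3000: print("disc",a,c.round(1),ray("top",c,.01)[0].round(4))
S=5.9
top={1:((356,221),(135,100),(210,157)),2:((143,223),(107,90),(213,132)),3:((349,157),(122,68),(241,142)),4:((149,141),(137,55),(60,197))}
sc={1:((83,180),(85,150),(180,185)),2:((302,125),(88,165),(213,168)),3:((98,232),(38,173),(225,220)),4:((338,181),(230,60),(247,202))}
H={1:.017,2:.024,3:.030,4:.037};W={1:36,2:46,3:56,4:66};D={1:32,2:40,3:48,4:56}
for k in H:
  for n,T in(("top",top),("scene",sc)):
    o,a,b=T[k]; P=ray(n,np.array([np.array(o)+np.array(q)/S-.5 for q in(a,b)]),H[k])[:,:2]
    e=P[1]-P[0]; L=np.linalg.norm(e); e/=L; nrm=np.array([e[1],-e[0]]); 
    o2=np.array(o)+25
    cc=ray(n,o2,H[k])[0,:2]
    if nrm@(cc-P.mean(0))<0: nrm=-nrm
    print(k,n,"w",(L*1e3).round(1),"exp",W[k],"edge",P.round(4).tolist(),"ctr",(P.mean(0)+nrm*D[k]/2e3).round(4),"frontdir deg",np.degrees(np.arctan2(nrm[1],nrm[0])).round(1))
E
```

```text
disc 688 [269.2 153.2] [ 0.683 -0.007  0.01 ]
disc 696 [265.1 188.8] [0.5986 0.0027 0.01  ]
disc 712 [261.  224.7] [0.5146 0.0124 0.01  ]
disc 727 [256.9 261.1] [0.4302 0.0219 0.01  ]
1 top w 36.0 exp 36 edge [[0.4861, -0.2573], [0.4641, -0.2858]] ctr [ 0.4624 -0.2618] frontdir deg 142.4
1 scene w 39.8 exp 36 edge [[0.4662, -0.2849], [0.4934, -0.2559]] ctr [ 0.4681 -0.2594] frontdir deg 136.8
2 top w 44.9 exp 46 edge [[0.4846, 0.2436], [0.4684, 0.2017]] ctr [0.4578 0.2299] frontdir deg 158.9
2 scene w 47.6 exp 46 edge [[0.4728, 0.1982], [0.4905, 0.2424]] ctr [0.463  0.2277] frontdir deg 158.2
3 top w 53.6 exp 56 edge [[0.6448, -0.2352], [0.6159, -0.2804]] ctr [ 0.6101 -0.2449] frontdir deg 147.4
3 scene w 60.3 exp 56 edge [[0.6199, -0.2801], [0.6545, -0.2307]] ctr [ 0.6175 -0.2417] frontdir deg 145.0
4 top w 62.8 exp 66 edge [[0.6867, 0.2176], [0.6311, 0.2468]] ctr [0.6459 0.2074] frontdir deg -117.7
4 scene w 64.5 exp 66 edge [[0.6342, 0.2491], [0.6913, 0.2192]] ctr [0.6498 0.2093] frontdir deg -117.6
```

Run:
```python
from h import *
s=np.load("scene0.npy"); t=np.load("top0.npy")
# expected disc outlines from top; measure in scene by mask inside the board
hsv=cv2.cvtColor(s,cv2.COLOR_RGB2HSV)
m=(hsv[...,1]>90).astype(np.uint8)
for P in [(.4302,.0219),(.5146,.0124),(.5986,.0027),(.683,-.007)]:
    p=proj("scene",[P[0],P[1],.01])[0]
    # floodfill component at p
    mm=cv2.morphologyEx(m,cv2.MORPH_OPEN,np.ones((3,3)))
    n,l,st,ce=cv2.connectedComponentsWithStats(mm)
    i=l[int(p[1]),int(p[0])]
    cs,_=cv2.findContours((l==i).astype(np.uint8),0,1)
    c=max(cs,key=cv2.contourArea)[:,0].astype(float)
    W=ray("scene",c,.01)[:,:2].astype(np.float32)
    (cx,cy),r=cv2.minEnclosingCircle(W); A=np.c_[2*W,np.ones(len(W))]; sol=np.linalg.lstsq(A,(W**2).sum(1),rcond=None)[0]
    print(st[i][4],p.round(1),sol[:2].round(4),(cx,cy),r)
```

```text
505 [236.7 162.7] [0.435 0.021] (0.4348523020744324, 0.021096540614962578) 0.0353105328977108
623 [244.8 188.5] [0.519  0.0114] (0.5187836289405823, 0.011168626137077808) 0.03534018248319626
778 [254.1 218.1] [0.6028 0.0018] (0.6027538776397705, 0.001850175322033465) 0.035370081663131714
990 [264.9 252.8] [ 0.6872 -0.008 ] (0.6868852376937866, -0.008081849664449692) 0.03557952120900154
```

```bash
cat >> h.py <<'E'
def go(x,y,z,yaw):
    """print turn about tool y, then shift in the tool frame AFTER turn"""
    o=ctrl.get_obs(); r=R.from_quat(o["tool_rot"]).as_matrix()
    cy=np.degrees(np.arctan2(r[1,2],r[0,2])); t=-(yaw-cy)
    t=(t+180)%360-180
    a=np.radians(yaw); d=np.array([x,y,z])-o["position"]
    print("t",round(o["clock"],2),"pos",o["position"].round(4),"yaw",cy.round(1),"turn_y",np.radians(t).round(4),"shift xyz",
      round(d[0]*np.sin(a)-d[1]*np.cos(a),4),round(-d[2],4),round(d[0]*np.cos(a)+d[1]*np.sin(a),4),
      "tilt",r[:,1].round(4),"w",round(o["width"],4),"q",o["joint_pos"].round(2))
E
python3 -c "
from h import *
go(.460,.2295,.12,-21.1)"
```

```text
t 0.2 pos [0.2031 0.6433 0.2304] yaw 72.5 turn_y 1.6333 shift xyz 0.2935 0.1104 0.3886 tilt [-5.0e-04 -1.4e-03 -1.0e+00] w 0.0856 q [ 1.23  0.26  1.6  -0.    1.27 -0.04]
```

play_rows(plan=[[[0,0,0],[0,0.18,0],0.085],[[0,0,0],[0,0.18,0],0.085],[[0,0,0],[0,0.18,0],0.085],[[0,0,0],[0,0.18,0],0.085],[[0,0,0],[0,0.18,0],0.085]], grip_force=40)

```text
clock: 0.82
position: [0.2031, 0.6435, 0.2309]
tool_rot: [0.581, -0.403, 0.403, -0.581]
ft_force: [0.1, 0.5, 0.2]
width: 0.085
```

play_rows(plan=[[[0,0,0],[0,0.18,0],0.085],[[0,0,0],[0,0.18,0],0.085],[[0,0,0],[0,0.18,0],0.085],[[0,0,0],[0,0.18,0],0.085],[[0,0,0],[0,0,0],0.085]])

```text
clock: 1.45
position: [0.2032, 0.6435, 0.2309]
tool_rot: [0.405, -0.58, 0.58, -0.404]
ft_force: [0.3, 0.3, 1.1]
width: 0.085
```

```bash
python3 -c "
from h import *
go(.460,.2295,.12,-21.1)"
```

```text
t 1.45 pos [0.2032 0.6435 0.2309] yaw -20.2 turn_y 0.0152 shift xyz 0.2938 0.1109 0.3887 tilt [-1.e-04 -6.e-04 -1.e+00] w 0.085 q [ 1.23  0.26  1.6  -0.    1.27  1.58]
```

play_rows(plan=[[[0.0294,0.006,0.0389],[0,0.015,0],0.085],[[0.0294,0.006,0.0389],[0,0,0],0.085],[[0.0294,0.006,0.0389],[0,0,0],0.085],[[0.0294,0.006,0.0389],[0,0,0],0.085],[[0.0294,0.006,0.0389],[0,0,0],0.085]])

```text
clock: 2.08
position: [0.3326, 0.4353, 0.2012]
tool_rot: [0.401, -0.583, 0.583, -0.401]
ft_force: [0.6, 1.2, -0.6]
width: 0.0853
```

play_rows(plan=[[[0.0294,0.016,0.0389],[0,0,0],0.085],[[0.0294,0.016,0.0389],[0,0,0],0.085],[[0.0294,0.016,0.0389],[0,0,0],0.085],[[0.0294,0.016,0.0389],[0,0,0],0.085],[[0.0294,0.016,0.0389],[0,0,0],0.085]])

```text
clock: 2.7
position: [0.461, 0.2279, 0.1211]
tool_rot: [0.4, -0.583, 0.583, -0.401]
ft_force: [1.2, 1.1, 0.2]
width: 0.085
```

Run:
```python
from h import *
go(.460,.2295,.002,-21.1)
for n in("scene","top"):
    im=ctrl.camera(n)
    u,v=proj(n,[.46,.2295,.05])[0].astype(int); u=max(u,80); v=max(v,80)
    cv2.imwrite(f"pics/a_{n}.png",cv2.resize(im[v-70:v+70,u-70:u+70][:,:,::-1],None,fx=4,fy=4,interpolation=cv2.INTER_NEAREST)); print(u,v)
```

```text
t 2.7 pos [0.461  0.2279 0.1211] yaw -21.0 turn_y 0.0023 shift xyz -0.0011 0.1191 -0.0015 tilt [ 7.e-04  3.e-04 -1.e+00] w 0.085 q [0.41 0.06 2.06 0.   1.03 0.78]
327 137
163 249
```

View pics/a_scene.png

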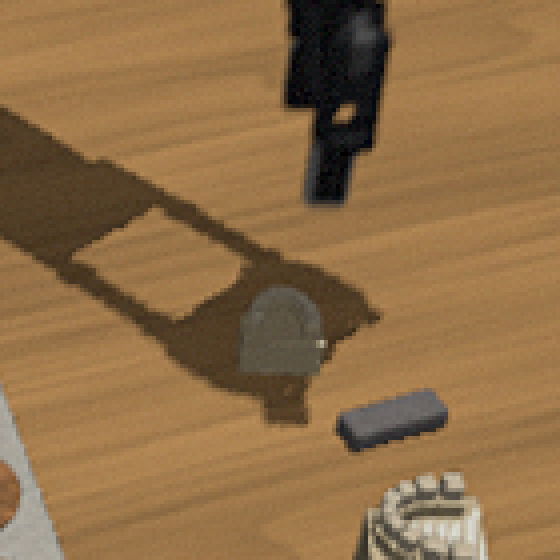

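View pics/a_top.png

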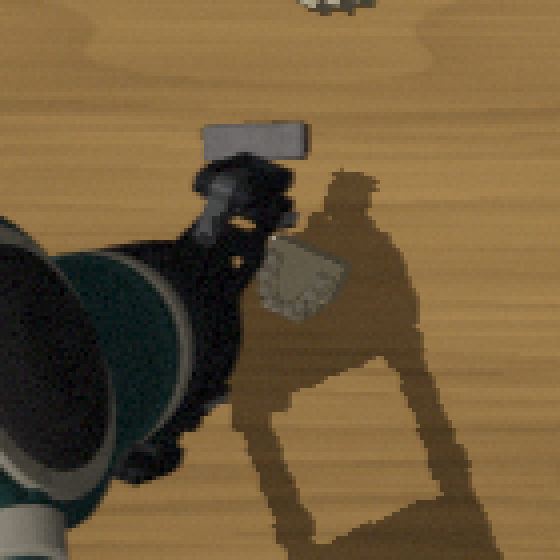

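The top view shows the grey eraser close behind cast 2, at about (250,140) in the crop, so I'll narrow the opening and then descend.

play_rows(plan=[[[-0.0011,0.02,-0.0015],[0,0,0],0.062],[[0,0.03,0],[0,0,0],0.062],[[0,0.03,0],[0,0,0],0.062],[[0,0.025,0],[0,0,0],0.062],[[0,0.012,0],[0,0,0],0.062]])

```text
clock: 3.42
position: [0.458, 0.2311, 0.0031]
tool_rot: [-0.401, 0.583, -0.583, 0.4]
ft_force: [-0.5, 0.2, 0.3]
width: 0.0618
```

play_rows(plan=[[[0,0,0],[0,0,0],0.03],[[0,0,0],[0,0,0],0.03],[[0,0,0],[0,0,0],0.03],[[0,0,0],[0,0,0],0.03],[[0,0,0],[0,0,0],0.03]])

```text
clock: 4.05
position: [0.4594, 0.2309, 0.0047]
tool_rot: [0.399, -0.583, 0.583, -0.4]
ft_force: [0.2, 0.2, 0.7]
width: 0.0392
```

Run:
```python
from h import *
go(.460,.2295,.002,-21.1)
print(ctrl.get_obs()["ft_force"])
for n in("scene",):
    im=ctrl.camera(n)
    u,v=proj(n,[.46,.2295,.05])[0].astype(int); u=max(u,80); v=max(v,80)
    cv2.imwrite(f"pics/b_{n}.png",cv2.resize(im[v-70:v+70,u-70:u+70][:,:,::-1],None,fx=4,fy=4,interpolation=cv2.INTER_NEAREST)); print(u,v)
```

```text
t 4.05 pos [0.4594 0.2309 0.0047] yaw -21.2 turn_y -0.0018 shift xyz 0.0011 0.0027 0.001 tilt [ 6.e-04  3.e-04 -1.e+00] w 0.0392 q [0.42 0.22 2.13 0.   0.79 0.79]
[0.17597756 0.22791888 0.6696861 ]
327 137
```

View pics/b_scene.png

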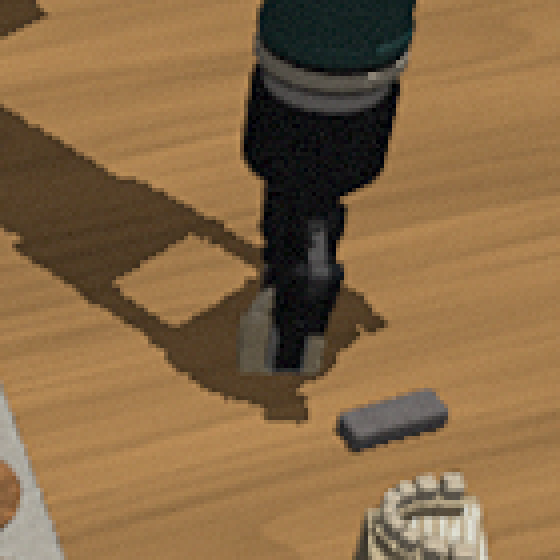

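Run:
```python
from h import *
for a in ([(240,373),(325,373)],[(240,373),(322,373)]):
    P=ray("scene",np.array([[257+u/4-.5,67+v/4-.5] for u,v in a]),0)[:,:2];print(P,P.mean(0))
```

```text
[[0.47128599 0.20227909]
 [0.487756   0.2484271 ]] [0.47952099 0.22535309]
[[0.47128599 0.20227909]
 [0.48717507 0.24679935]] [0.47923053 0.22453922]
```

play_rows(plan=[[[0,-0.01,0],[0,0,0],0.03],[[0,-0.02,0],[0,0.1,0],0.03],[[0,-0.025,0],[0,0.17,0],0.03],[[0,-0.02,0],[0,0.17,0],0.03],[[0,0,0],[0,0.17,0],0.03]])

```text
clock: 4.72
position: [0.4611, 0.2317, 0.0822]
tool_rot: [-0.202, 0.677, -0.677, 0.206]
ft_force: [-0.2, 0.6, -0.7]
width: 0.0393
```

play_rows(plan=[[[0,0,0],[0,0.17,0],0.03],[[0,0,0],[0,0.17,0],0.03],[[0,0,0],[0,0.17,0],0.03],[[0,0,0],[0,0.17,0],0.03],[[0,0,0],[0,0.025,0],0.03]])

```text
clock: 5.35
position: [0.4593, 0.2309, 0.0798]
tool_rot: [0.04, 0.706, -0.706, -0.04]
ft_force: [-0.3, -0.1, -0.6]
width: 0.0393
```

Run:
```python
from h import *
go(.5184,.0118,.0155,-96.5)
```

```text
t 5.35 pos [0.4593 0.2309 0.0798] yaw -96.5 turn_y -0.0003 shift xyz -0.0835 0.0643 0.211 tilt [ 4.e-04  2.e-04 -1.e+00] w 0.0393 q [ 0.42  0.11  2.09 -0.    0.94  2.1 ]
```

play_rows(plan=[[[-0.012,0,0.03],[0,0,0],0.03],[[-0.0165,0,0.042],[0,0,0],0.03],[[-0.0165,0,0.042],[0,0,0],0.03],[[-0.0165,0,0.042],[0,0,0],0.03],[[-0.0135,0,0.033],[0,0,0],0.03]])

```text
clock: 5.98
position: [0.5126, 0.0329, 0.0797]
tool_rot: [-0.04, -0.706, 0.706, 0.039]
ft_force: [0.5, 0.5, -0.7]
width: 0.0392
```

play_rows(plan=[[[-0.0085,0,0.022],[0,0,0],0.03],[[0,0.015,0],[0,0,0],0.03],[[0,0.015,0],[0,0,0],0.03],[[0,0,0],[0,0,0],0.03],[[0,0,0],[0,0,0],0.03]])

```text
clock: 6.6
position: [0.5176, 0.0125, 0.0488]
tool_rot: [0.039, 0.706, -0.706, -0.04]
ft_force: [0.6, -0.1, -1.4]
width: 0.0391
```

Run:
```python
from h import *
go(.5184,.0118,.0155,-96.5)
```

```text
t 6.6 pos [0.5176 0.0125 0.0488] yaw -96.5 turn_y 0.0008 shift xyz -0.0009 0.0333 0.0006 tilt [-1.1e-03  1.0e-04 -1.0e+00] w 0.0391 q [-0.02  0.16  2.1   0.    0.88  1.66]
```

play_rows(plan=[[[-0.0009,0.01,0.0006],[0,0,0],0.03],[[0,0.012,0],[0,0,0],0.03],[[0,0.008,0],[0,0,0],0.03],[[0,0.003,0],[0,0,0],0.03],[[0,0,0],[0,0,0],0.03]])

```text
clock: 7.22
position: [0.5187, 0.011, 0.0159]
tool_rot: [-0.04, -0.706, 0.706, 0.041]
ft_force: [0.0, 0.2, -1.0]
width: 0.0392
```

Run:
```python
from h import *
go(.5184,.0118,.015,-96.5); print(ctrl.get_obs()["ft_force"])
for n in("scene",):
    im=ctrl.camera(n)
    u,v=proj(n,[.5173,.0119,.03])[0].astype(int)
    cv2.imwrite(f"pics/c_{n}.png",cv2.resize(im[v-60:v+60,u-60:u+60][:,:,::-1],None,fx=5,fy=5,interpolation=cv2.INTER_NEAREST)); print(u,v)
```

```text
t 7.22 pos [0.5187 0.011  0.0159] yaw -96.5 turn_y -0.0009 shift xyz 0.0004 0.0009 -0.0008 tilt [-7.e-04  0.e+00 -1.e+00] w 0.0392 q [-0.03  0.21  2.12  0.    0.82  1.66]
[ 0.04560104  0.22795518 -0.96486268]
244 182
```

View pics/c_scene.png

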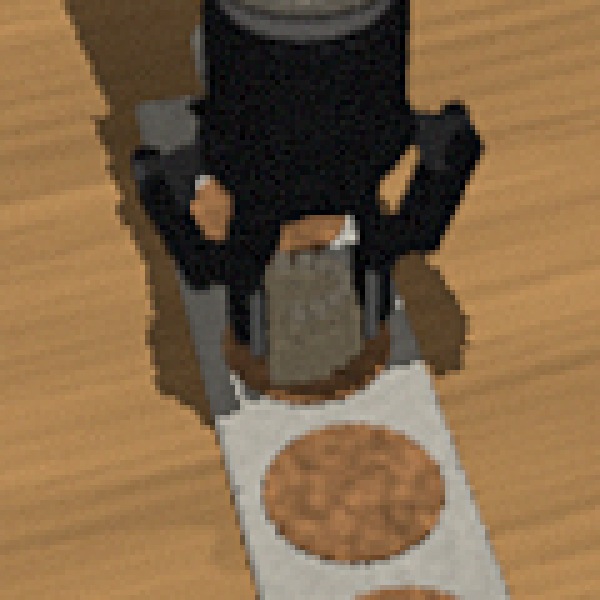

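play_rows(plan=[[[0,0.001,0],[0,0,0],0.03],[[0,0,0],[0,0,0],0.05],[[0,0,0],[0,0,0],0.07],[[0,0,0],[0,0,0],0.08],[[0,-0.01,0],[0,0,0],0.08]])

```text
clock: 7.9
position: [0.518, 0.011, 0.0249]
tool_rot: [-0.04, -0.706, 0.706, 0.041]
ft_force: [0.0, -0.8, 0.2]
width: 0.0802
```

play_rows(plan=[[[0,-0.02,0],[0,0,0],0.085],[[0,-0.03,0],[0,0,0],0.085],[[0,-0.05,0],[0,0,0],0.085],[[0,-0.05,0],[0,0,0],0.085],[[0,0,0],[0,0,0],0.085]])

```text
clock: 8.52
position: [0.523, 0.011, 0.1817]
tool_rot: [0.044, 0.706, -0.706, -0.036]
ft_force: [-0.4, 0.0, -0.6]
width: 0.085
```

Run:
```python
from h import *
go(.6126,-.2455,.12,-33); print(ctrl.get_obs()["ft_force"])
im=ctrl.camera("scene")
u,v=proj("scene",[.5173,.0119,.03])[0].astype(int)
cv2.imwrite(f"pics/d.png",cv2.resize(im[v-30:v+30,u-30:u+30][:,:,::-1],None,fx=10,fy=10,interpolation=cv2.INTER_NEAREST)); print(u,v)
```

```text
t 8.53 pos [0.523  0.011  0.1817] yaw -96.5 turn_y -1.1089 shift xyz 0.1663 0.0617 0.2148 tilt [ 1.150e-02 -3.000e-04 -9.999e-01] w 0.085 q [-0.03  0.01  1.99 -0.    1.13  1.66]
[-0.35575034  0.01455625 -0.57935918]
244 182
```

View pics/d.png

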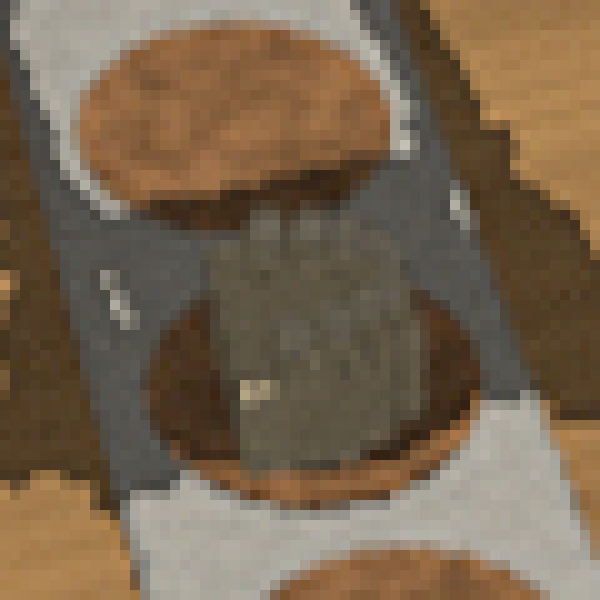

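play_rows(plan=[[[0,0,0],[0,-0.16,0],0.085],[[0,0,0],[0,-0.16,0],0.085],[[0,0,0],[0,-0.16,0],0.085],[[0,0,0],[0,-0.16,0],0.085],[[0,0,0],[0,-0.16,0],0.085]])

```text
clock: 9.2
position: [0.5175, 0.011, 0.1735]
tool_rot: [-0.241, 0.666, -0.665, 0.238]
ft_force: [-0.5, -0.2, 0.9]
width: 0.0849
```

play_rows(plan=[[[0,0,0],[0,-0.16,0],0.085],[[0,0,0],[0,-0.149,0],0.085],[[0.028,0.005,0.036],[0,0,0],0.085],[[0.028,0.005,0.036],[0,0,0],0.085],[[0.028,0.005,0.036],[0,0,0],0.085]])

```text
clock: 9.82
position: [0.5628, -0.119, 0.1585]
tool_rot: [-0.338, 0.622, -0.621, 0.337]
ft_force: [0.8, 0.6, 1.0]
width: 0.085
```

play_rows(plan=[[[0.028,0.015,0.036],[0,0,0],0.085],[[0.028,0.015,0.036],[0,0,0],0.085],[[0.026,0.015,0.033],[0,0,0],0.085],[[0,0,0],[0,0,0],0.085],[[0,0,0],[0,0,0],0.085]])

```text
clock: 10.45
position: [0.6059, -0.2435, 0.1137]
tool_rot: [-0.338, 0.623, -0.621, 0.337]
ft_force: [-0.5, 0.3, -0.8]
width: 0.0849
```

Run:
```python
from h import *
go(.6126,-.2455,.004,-33); print(ctrl.get_obs()["ft_force"])
im=ctrl.camera("top"); np.save("t1.npy",im)
u,v=proj("top",[.5173,.0119,.03])[0].astype(int)
a=cv2.resize(im[v-40:v+40,u-40:u+40][:,:,::-1],None,fx=7,fy=7,interpolation=cv2.INTER_NEAREST);print(u,v)
cv2.imwrite("pics/e.png",a)
im=ctrl.camera("scene")
u,v=proj("scene",[.6126,-.2455,.03])[0].astype(int);u=max(u,60);print(u,v)
cv2.imwrite("pics/f.png",cv2.resize(im[v-60:v+60,u-60:u+60][:,:,::-1],None,fx=4,fy=4,interpolation=cv2.INTER_NEAREST))
```

```text
t 10.45 pos [ 0.6059 -0.2435  0.1137] yaw -33.0 turn_y -0.0006 shift xyz -0.002 0.1097 0.0067 tilt [-0.0029  0.0017 -1.    ] w 0.0849 q [-0.42  0.32  1.76  0.    1.07  0.16]
[-0.48699107  0.25241299 -0.7678374 ]
261 223
123 252
```

View pics/e.png

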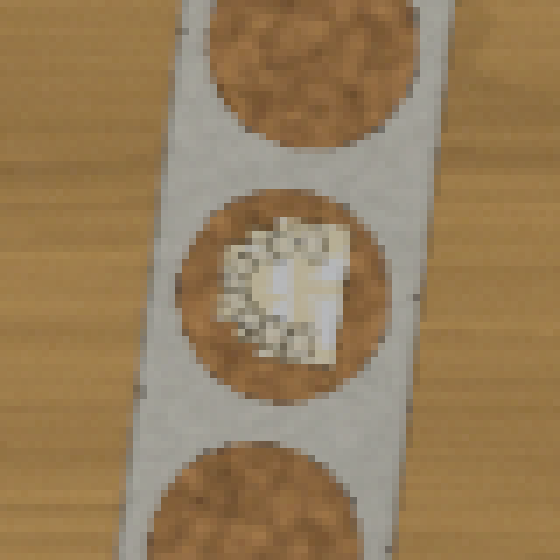

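View pics/f.png

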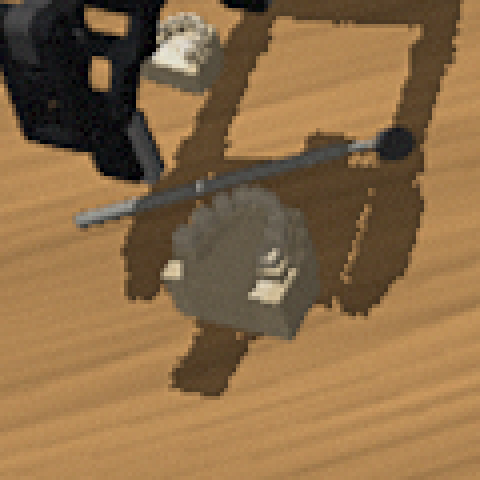

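Run:
```python
from h import *
f=lambda z:np.array([[221+u/7-.5,183+v/7-.5] for u,v in z])
P=ray("top",f([(350,222),(337,367)]),.034)[:,:2]; e=P[1]-P[0]; print(np.linalg.norm(e)); e/=np.linalg.norm(e)
n=np.array([-e[1],e[0]]); n*=np.sign(n[1]); c=P.mean(0)+n*.02
print(P,c, "disc top:",.5146,.0124,"err",c-[.5146,.0124])
```

```text
0.0469939404457392
[[ 0.53907245 -0.0095232 ]
 [ 0.49227084 -0.00527587]] [0.51747925 0.01251861] disc top: 0.5146 0.0124 err [0.00287925 0.00011861]
```

Run:
```python
from h import *
go(.611,-.245,.004,-33)
```

```text
t 10.55 pos [ 0.6066 -0.243   0.115 ] yaw -33.0 turn_y 0.0007 shift xyz -0.0007 0.111 0.0047 tilt [-9.e-04  7.e-04 -1.e+00] w 0.0849 q [-0.42  0.32  1.76  0.    1.07  0.16]
```

play_rows(plan=[[[-0.0015,0.01,0.005],[0,0,0],0.085],[[0,0.03,0],[0,0,0],0.085],[[0,0.03,0],[0,0,0],0.085],[[0,0.025,0],[0,0,0],0.085],[[0,0,0],[0,0,0],0.085]])

```text
clock: 11.18
position: [0.61, -0.2439, 0.0174]
tool_rot: [-0.339, 0.623, -0.62, 0.336]
ft_force: [0.8, 0.3, 0.0]
width: 0.0851
```

Run:
```python
from h import *
go(.611,-.245,.004,-33)
```

```text
t 11.18 pos [ 0.61   -0.2439  0.0174] yaw -32.9 turn_y 0.0009 shift xyz 0.0004 0.0134 0.0015 tilt [-0.0051  0.0023 -1.    ] w 0.0851 q [-0.42  0.43  1.81  0.    0.91  0.16]
```

play_rows(plan=[[[0.0004,0.011,0.001],[0,0,0],0.085],[[0,0,0],[0,0,0],0.085],[[0,0,0],[0,0,0],0.04],[[0,0,0],[0,0,0],0.04],[[0,0,0],[0,0,0],0.04]])

```text
clock: 11.8
position: [0.6135, -0.2469, 0.0104]
tool_rot: [0.337, -0.621, 0.622, -0.338]
ft_force: [-0.4, -0.1, 4.2]
width: 0.0472
```

play_rows(plan=[[[0,0,0],[0,0,0],0.04],[[0,0,0],[0,0,0],0.04],[[0,0,0],[0,0,0],0.04],[[0,-0.005,0],[0,0,0],0.04],[[0,-0.01,0],[0,0,0],0.04]])

```text
clock: 12.42
position: [0.6115, -0.246, 0.0233]
tool_rot: [-0.338, 0.622, -0.621, 0.337]
ft_force: [0.3, 0.6, -1.6]
width: 0.0474
```

Run:
```python
from h import *
go(.611,-.245,.0196,-33)
im=ctrl.camera("scene")
u,v=proj("scene",[.6126,-.2455,.03])[0].astype(int);u=max(u,60);print(u,v)
cv2.imwrite("pics/g.png",cv2.resize(im[v-60:v+60,u-60:u+60][:,:,::-1],None,fx=4,fy=4,interpolation=cv2.INTER_NEAREST))
```

```text
t 12.43 pos [ 0.6115 -0.246   0.0233] yaw -33.0 turn_y -0.0 shift xyz -0.0006 0.0037 -0.0009 tilt [-0.0027  0.0012 -1.    ] w 0.0474 q [-0.42  0.43  1.8   0.    0.92  0.16]
123 252
```

View pics/g.png

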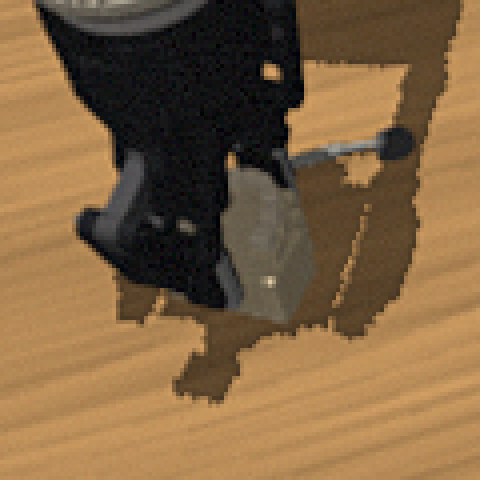

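play_rows(plan=[[[0,-0.02,0],[0,0.1,0],0.04],[[0,-0.025,0],[0,0.16,0],0.04],[[0,-0.02,0],[0,0.16,0],0.04],[[0,0,0],[0,0.16,0],0.04],[[0,0,0],[0,0.16,0],0.04]])

```text
clock: 13.1
position: [0.613, -0.2466, 0.09]
tool_rot: [0.088, -0.701, 0.702, -0.088]
ft_force: [0.2, -0.3, -1.2]
width: 0.0473
```

play_rows(plan=[[[0,0,0],[0,0.16,0],0.04],[[0,0,0],[0,0.16,0],0.04],[[0,0,0],[0,0.048,0],0.04],[[0,0,0],[0,0,0],0.04],[[0,0,0],[0,0,0],0.04]])

```text
clock: 13.72
position: [0.6127, -0.2465, 0.0893]
tool_rot: [0.04, 0.706, -0.706, -0.04]
ft_force: [0.5, 0.5, -1.8]
width: 0.0473
```

Run:
```python
from h import *
go(.599,.0025,.0185,-96.5)
```

```text
t 13.72 pos [ 0.6127 -0.2465  0.0893] yaw -96.4 turn_y 0.0011 shift xyz 0.0418 0.0708 -0.2459 tilt [-1.e-04  0.e+00 -1.e+00] w 0.0473 q [-0.42  0.35  1.76 -0.    1.02  1.26]
```

play_rows(plan=[[[0.0045,0,-0.028],[0,0,0],0.04],[[0.007,0,-0.042],[0,0,0],0.04],[[0.0075,0,-0.042],[0,0,0],0.04],[[0.0075,0,-0.042],[0,0,0],0.04],[[0.0075,0,-0.042],[0,0,0],0.04]])

```text
clock: 14.35
position: [0.601, -0.0467, 0.0895]
tool_rot: [0.04, 0.706, -0.706, -0.04]
ft_force: [-0.2, -0.5, -0.8]
width: 0.0471
```

play_rows(plan=[[[0.005,0,-0.032],[0,0,0],0.04],[[0.0028,0.015,-0.0179],[0,0,0],0.04],[[0,0.025,0],[0,0,0],0.04],[[0,0.01,0],[0,0,0],0.04],[[0,0,0],[0,0,0],0.04]])

```text
clock: 14.98
position: [0.5978, 0.002, 0.0377]
tool_rot: [-0.039, -0.706, 0.706, 0.041]
ft_force: [-0.4, -0.4, -0.9]
width: 0.0474
```

Run:
```python
from h import *
go(.599,.0025,.0185,-96.5)
```

```text
t 14.97 pos [0.5978 0.002  0.0377] yaw -96.5 turn_y -0.0003 shift xyz -0.0011 0.0192 -0.0006 tilt [-0.003 -0.    -1.   ] w 0.0474 q [-0.04  0.31  1.93 -0.    0.9   1.65]
```

play_rows(plan=[[[-0.0008,0.01,-0.0005],[0,0,0],0.04],[[0,0.006,0],[0,0,0],0.04],[[0,0.002,0],[0,0,0],0.04],[[0,0,0],[0,0,0],0.04],[[0,0,0],[0,0,0],0.04]])

```text
clock: 15.6
position: [0.6001, 0.0029, 0.0216]
tool_rot: [-0.04, -0.706, 0.706, 0.04]
ft_force: [-0.9, 0.2, -1.4]
width: 0.047
```

Run:
```python
from h import *
go(.599,.0025,.0185,-96.5); print(ctrl.get_obs()["ft_force"])
im=ctrl.camera("scene")
u,v=proj("scene",[.6,.0025,.03])[0].astype(int)
cv2.imwrite(f"pics/i.png",cv2.resize(im[v-40:v+40,u-40:u+40][:,:,::-1],None,fx=7,fy=7,interpolation=cv2.INTER_NEAREST)); print(u,v)
```

```text
t 15.6 pos [0.6001 0.0029 0.0216] yaw -96.5 turn_y 0.0003 shift xyz 0.001 0.0031 0.0005 tilt [ 5.e-04 -0.e+00 -1.e+00] w 0.047 q [-0.04  0.33  1.94 -0.    0.87  1.65]
[-0.86071792  0.1820839  -1.44837083]
254 211
```

View pics/i.png

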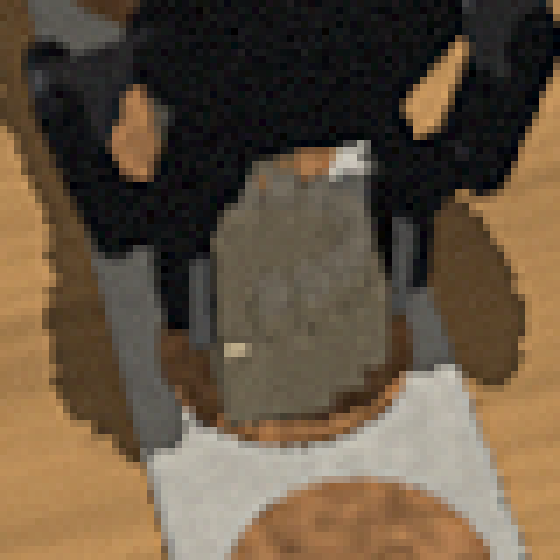

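play_rows(plan=[[[0.0008,0.001,0.0005],[0,0,0],0.04],[[0,0.001,0],[0,0,0],0.04],[[0,0,0],[0,0,0],0.04],[[0,0,0],[0,0,0],0.04],[[0,0,0],[0,0,0],0.04]])

```text
clock: 16.27
position: [0.5992, 0.0025, 0.0203]
tool_rot: [-0.04, -0.706, 0.706, 0.04]
ft_force: [-3.1, 1.2, 5.7]
width: 0.0472
```

play_rows(plan=[[[0,0,0],[0,0,0],0.055],[[0,0,0],[0,0,0],0.07],[[0,0,0],[0,0,0],0.085],[[0,-0.005,0],[0,0,0],0.085],[[0,-0.02,0],[0,0,0],0.085]])

```text
clock: 16.9
position: [0.5976, 0.0025, 0.0437]
tool_rot: [-0.039, -0.706, 0.706, 0.041]
ft_force: [0.3, -1.1, -1.5]
width: 0.0848
```

play_rows(plan=[[[0,-0.03,0],[0,0,0],0.085],[[0,-0.04,0],[0,0,0],0.085],[[0,-0.04,0],[0,0,0],0.085],[[0,0,0],[0,0,0],0.085],[[0,0,0],[0,0,0],0.085]])

```text
clock: 17.52
position: [0.599, 0.0025, 0.1551]
tool_rot: [0.04, 0.706, -0.706, -0.04]
ft_force: [-0.9, -0.5, -0.4]
width: 0.0847
```

Run:
```python
from h import *
go(.463,-.262,.12,-37.6); go(.6465,.2075,.13,-117.6)
```

```text
t 17.52 pos [0.599  0.0025 0.1551] yaw -96.5 turn_y -1.0277 shift xyz 0.2926 0.0351 0.0536 tilt [ 1.1e-03 -1.0e-04 -1.0e+00] w 0.0847 q [-0.04  0.18  1.85 -0.    1.11  1.65]
t 17.52 pos [0.599  0.0025 0.1551] yaw -96.5 turn_y 0.3685 shift xyz 0.0529 0.0251 -0.2036 tilt [ 1.1e-03 -1.0e-04 -1.0e+00] w 0.0847 q [-0.04  0.18  1.85 -0.    1.11  1.65]
```

play_rows(plan=[[[0,0,0],[0,0.125,0],0.085],[[0,0,0],[0,0.125,0],0.085],[[0,0,0],[0,0.119,0],0.085],[[0.01,0,-0.04],[0,0,0],0.085],[[0.01,0,-0.04],[0,0,0],0.085]])

```text
clock: 18.15
position: [0.6172, 0.0829, 0.1522]
tool_rot: [-0.168, -0.686, 0.687, 0.171]
ft_force: [0.4, 0.4, -0.1]
width: 0.0849
```

play_rows(plan=[[[0.011,0,-0.042],[0,0,0],0.085],[[0.011,0.01,-0.042],[0,0,0],0.085],[[0.0105,0.015,-0.039],[0,0,0],0.085],[[0,0,0],[0,0,0],0.085],[[0,0,0],[0,0,0],0.085]])

```text
clock: 18.77
position: [0.6454, 0.2062, 0.1276]
tool_rot: [-0.168, -0.686, 0.687, 0.17]
ft_force: [0.4, -1.4, -0.2]
width: 0.0849
```

Run:
```python
from h import *
go(.6467,.2075,.01,-117.6)
im=ctrl.camera("top"); np.save("t2.npy",im)
u,v=proj("top",[.56,.007,.03])[0].astype(int)
a=cv2.resize(im[v-45:v+45,u-45:u+45][:,:,::-1],None,fx=6,fy=6,interpolation=cv2.INTER_NEAREST);print(u,v)
cv2.imwrite("pics/j.png",a)
im=ctrl.camera("scene")
u,v=proj("scene",[.6467,.2075,.03])[0].astype(int);u=max(u,60);print(u,v)
cv2.imwrite("pics/k.png",cv2.resize(im[v-60:v+60,u-60:u+60][:,:,::-1],None,fx=4,fy=4,interpolation=cv2.INTER_NEAREST))
```

```text
t 18.77 pos [0.6454 0.2062 0.1276] yaw -117.6 turn_y 0.0001 shift xyz -0.0005 0.1176 -0.0017 tilt [-0.0031 -0.0014 -1.    ] w 0.0849 q [ 0.27  0.35  1.69 -0.    1.1   2.33]
263 205
360 202
```

View pics/j.png

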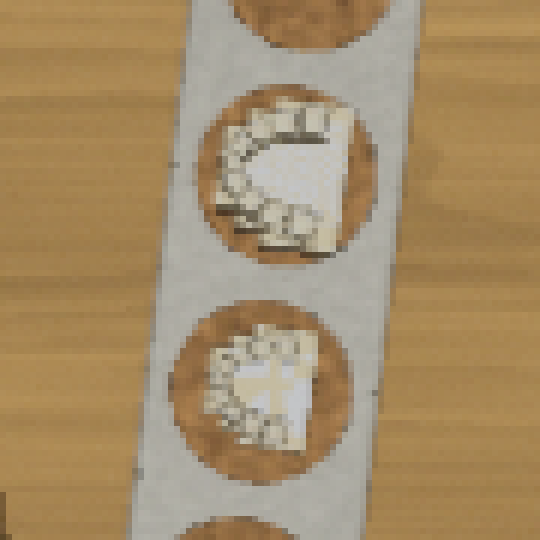

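View pics/k.png

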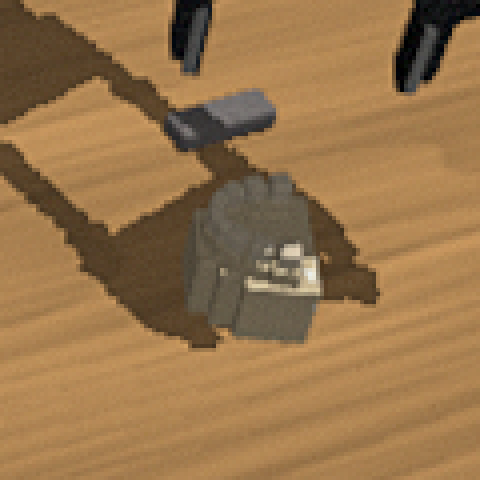

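Run:
```python
from h import *
f=lambda z:np.array([[218+u/6-.5,160+v/6-.5] for u,v in z])
for k,pts,h,dd,disc in((3,[(353,105),(335,256)],.04,.024,(.5986,.0027)),(2,[(319,328),(306,452)],.034,.02,(.5146,.0124))):
    P=ray("top",f(pts),h)[:,:2]; e=P[1]-P[0]; L=np.linalg.norm(e); e/=L
    n=np.array([-e[1],e[0]]); n*=np.sign(n[1]); c=P.mean(0)+n*dd
    print(k,L,c,"err",c-disc)
```

```text
3 0.05748917336081925 [0.59766191 0.00452563] err [-0.00093809  0.00182563]
2 0.04695786447243919 [0.51794044 0.01246141] err [3.34044445e-03 6.14069062e-05]
```

play_rows(plan=[[[-0.0005,0.01,-0.001],[0,0,0],0.085],[[0,0.03,0],[0,0,0],0.085],[[0,0.03,0],[0,0,0],0.085],[[0,0.03,0],[0,0,0],0.085],[[0,0,0],[0,0,0],0.085]])

```text
clock: 19.5
position: [0.6445, 0.2057, 0.0257]
tool_rot: [-0.167, -0.685, 0.688, 0.171]
ft_force: [-0.3, 0.1, -0.3]
width: 0.0846
```

Run:
```python
from h import *
go(.6467,.2075,.007,-117.6)
```

```text
t 19.5 pos [0.6445 0.2057 0.0257] yaw -117.7 turn_y -0.0015 shift xyz -0.0011 0.0187 -0.0026 tilt [-0.0067 -0.0019 -1.    ] w 0.0846 q [ 0.27  0.45  1.75 -0.    0.94  2.33]
```

play_rows(plan=[[[-0.001,0.012,-0.002],[0,0,0],0.085],[[0,0.004,0],[0,0,0],0.085],[[0,0,0],[0,0,0],0.05],[[0,0,0],[0,0,0],0.05],[[0,0,0],[0,0,0],0.05]], grip_force=50)

```text
clock: 20.12
position: [0.6503, 0.2089, 0.0145]
tool_rot: [0.169, 0.687, -0.686, -0.168]
ft_force: [0.9, 0.8, 1.1]
width: 0.055
```

play_rows(plan=[[[0,0,0],[0,0,0],0.05],[[0,0,0],[0,0,0],0.05],[[0,0,0],[0,0,0],0.05],[[0,0,0],[0,0,0],0.05],[[0,0,0],[0,0,0],0.05]])

```text
clock: 20.75
position: [0.6503, 0.209, 0.0145]
tool_rot: [0.169, 0.687, -0.686, -0.168]
ft_force: [0.3, 0.2, 5.6]
width: 0.0549
```

Run:
```python
from h import *
go(.6467,.2075,.007,-117.6)
```

```text
t 20.75 pos [0.6503 0.209  0.0145] yaw -117.6 turn_y -0.0004 shift xyz 0.0025 0.0075 0.003 tilt [ 1.9e-03  5.0e-04 -1.0e+00] w 0.0549 q [ 0.27  0.47  1.75 -0.    0.92  2.33]
```

play_rows(plan=[[[0,-0.01,0],[0,0,0],0.05],[[0,-0.02,0],[0,0,0],0.05],[[0,-0.025,0],[0,-0.125,0],0.05],[[0,-0.025,0],[0,-0.125,0],0.05],[[0,0,0],[0,-0.118,0],0.05]])

```text
clock: 21.38
position: [0.6517, 0.2093, 0.0978]
tool_rot: [0.041, 0.707, -0.705, -0.037]
ft_force: [0.4, -0.2, -2.6]
width: 0.0549
```

play_rows(plan=[[[0,0,0],[0,0,0],0.05],[[0,0,0],[0,0,0],0.05],[[0,0,0],[0,0,0],0.05],[[0,0,0],[0,0,0],0.05],[[0,0,0],[0,0,0],0.05]])

```text
clock: 22.0
position: [0.6492, 0.2086, 0.093]
tool_rot: [-0.04, -0.706, 0.706, 0.041]
ft_force: [-0.2, -0.1, -1.9]
width: 0.055
```

Run:
```python
from h import *
go(.6862,-.0083,.0245,-96.5)
im=ctrl.camera("scene")
u,v=proj("scene",[.6467,.2075,.08])[0].astype(int);u=max(u,60);print(u,v)
cv2.imwrite("pics/l.png",cv2.resize(im[v-60:v+60,u-60:u+60][:,:,::-1],None,fx=4,fy=4,interpolation=cv2.INTER_NEAREST))
```

```text
t 22.0 pos [0.6492 0.2086 0.093 ] yaw -96.6 turn_y -0.001 shift xyz -0.0613 0.0685 0.2113 tilt [-5.e-04 -1.e-04 -1.e+00] w 0.055 q [ 0.27  0.39  1.71 -0.    1.05  1.96]
366 184
```

View pics/l.png

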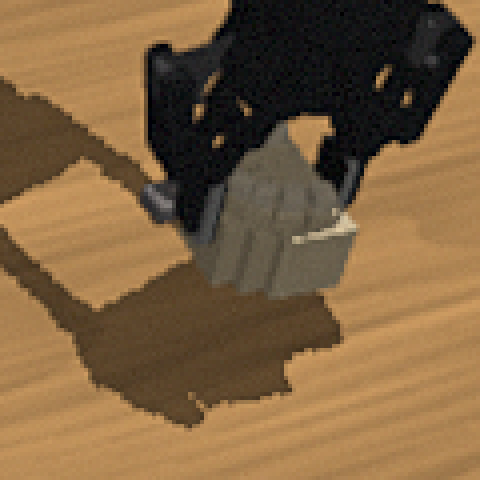

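play_rows(plan=[[[-0.007,0,0.024],[0,0,0],0.05],[[-0.0105,0,0.036],[0,0,0],0.05],[[-0.0105,0,0.036],[0,0,0],0.05],[[-0.0105,0,0.036],[0,0,0],0.05],[[-0.0105,0,0.036],[0,0,0],0.05]])

```text
clock: 22.68
position: [0.679, 0.0335, 0.0933]
tool_rot: [-0.041, -0.706, 0.706, 0.041]
ft_force: [0.6, -0.4, -0.7]
width: 0.0551
```

play_rows(plan=[[[-0.007,0,0.026],[0,0,0],0.05],[[-0.0053,0,0.0173],[0,0,0],0.05],[[0,0.02,0],[0,0,0],0.05],[[0,0.015,0],[0,0,0],0.05],[[0,0,0],[0,0,0],0.05]])

```text
clock: 23.3
position: [0.6834, -0.007, 0.0547]
tool_rot: [0.038, 0.706, -0.706, -0.042]
ft_force: [-0.6, 0.2, -0.9]
width: 0.0551
```

play_rows(plan=[[[0,0.01,0],[0,0,0],0.05],[[0,0,0],[0,0,0],0.05],[[0,0,0],[0,0,0],0.05],[[0,0,0],[0,0,0],0.05],[[0,0,0],[0,0,0],0.05]])

```text
clock: 23.92
position: [0.6865, -0.0083, 0.0488]
tool_rot: [0.041, 0.706, -0.706, -0.04]
ft_force: [1.1, -0.2, -1.7]
width: 0.0548
```

Run:
```python
from h import *
go(.6862,-.0083,.0245,-96.5)
im=ctrl.camera("scene")
u,v=proj("scene",[.6862,-.008,.04])[0].astype(int);u=max(u,60);print(u,v)
cv2.imwrite("pics/m.png",cv2.resize(im[v-50:v+50,u-50:u+50][:,:,::-1],None,fx=6,fy=6,interpolation=cv2.INTER_NEAREST))
```

```text
t 23.93 pos [ 0.6865 -0.0083  0.0488] yaw -96.5 turn_y -0.0008 shift xyz 0.0003 0.0243 0.0 tilt [ 8.e-04 -0.e+00 -1.e+00] w 0.0548 q [-0.05  0.44  1.73 -0.    0.97  1.64]
265 244
```

View pics/m.png

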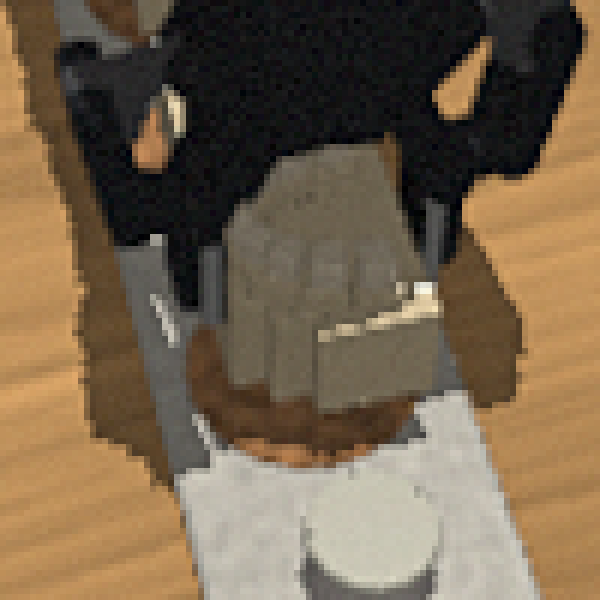

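play_rows(plan=[[[0.0003,0.01,0],[0,0,0],0.05],[[0,0.008,0],[0,0,0],0.05],[[0,0.003,0],[0,0,0],0.05],[[0,0,0],[0,0,0],0.05],[[0,0,0],[0,0,0],0.05]])

```text
clock: 24.6
position: [0.6861, -0.0082, 0.0275]
tool_rot: [-0.04, -0.706, 0.706, 0.04]
ft_force: [0.5, 0.5, -2.4]
width: 0.0549
```

play_rows(plan=[[[0,0.001,0],[0,0,0],0.05],[[0,0.001,0],[0,0,0],0.05],[[0,0.001,0],[0,0,0],0.05],[[0,0,0],[0,0,0],0.05],[[0,0,0],[0,0,0],0.05]])

```text
clock: 25.22
position: [0.686, -0.0082, 0.0245]
tool_rot: [-0.04, -0.706, 0.706, 0.04]
ft_force: [-0.2, 0.5, 0.8]
width: 0.0553
```

Touching lightly, so I'll release it and retreat.

play_rows(plan=[[[0,0.0005,0],[0,0,0],0.06],[[0,0,0],[0,0,0],0.072],[[0,0,0],[0,0,0],0.085],[[0,-0.005,0],[0,0,0],0.085],[[0,-0.02,0],[0,0,0],0.085]])

```text
clock: 25.85
position: [0.6845, -0.0082, 0.0481]
tool_rot: [-0.039, -0.706, 0.706, 0.042]
ft_force: [-0.5, -0.0, -0.3]
width: 0.0848
```

play_rows(plan=[[[0,-0.03,0],[0,0,0],0.085],[[0,-0.04,0],[0,0,0],0.085],[[0,-0.03,0],[0,0,0],0.085],[[0,0,0],[0,0,0],0.085],[[0,0,0],[0,0,0],0.085]])

```text
clock: 26.48
position: [0.6857, -0.0082, 0.1491]
tool_rot: [-0.04, -0.706, 0.706, 0.04]
ft_force: [-0.3, -0.1, 0.4]
width: 0.0851
```

Run:
```python
from h import *
go(.463,-.262,.12,-37.6)
```

```text
t 26.48 pos [ 0.6857 -0.0082  0.1491] yaw -96.5 turn_y -1.0287 shift xyz 0.337 0.0291 -0.0216 tilt [ 3.e-04 -0.e+00 -1.e+00] w 0.0851 q [-0.05  0.34  1.66 -0.    1.14  1.64]
```

Run:
```python
from h import *
im=np.load("top0.npy")
c=im[195:260,335:420][:,:,::-1]
cv2.imwrite("pics/n.png",cv2.resize(c,None,fx=8,fy=8,interpolation=cv2.INTER_NEAREST))
for u in(360,370,380,390):
    col=im[200:220,u].astype(int).sum(1); v=200+col.argmin(); print(u,v,col.tolist(),ray("top",[u,v],.004)[0].round(4))
```

```text
360 212 [300, 300, 310, 316, 314, 324, 318, 304, 289, 280, 353, 323, 171, 310, 315, 336, 340, 322, 321, 335] [ 0.5444 -0.2197  0.004 ]
370 212 [299, 296, 305, 311, 316, 325, 316, 290, 283, 253, 354, 316, 186, 302, 313, 332, 336, 330, 315, 333] [ 0.5444 -0.243   0.004 ]
380 208 [302, 297, 304, 306, 309, 319, 312, 290, 287, 307, 365, 313, 314, 302, 307, 326, 331, 322, 315, 339] [ 0.5538 -0.2665  0.004 ]
390 211 [297, 298, 306, 301, 297, 313, 307, 281, 243, 314, 351, 239, 314, 315, 315, 320, 327, 316, 313, 334] [ 0.5468 -0.2896  0.004 ]
```

View pics/n.png

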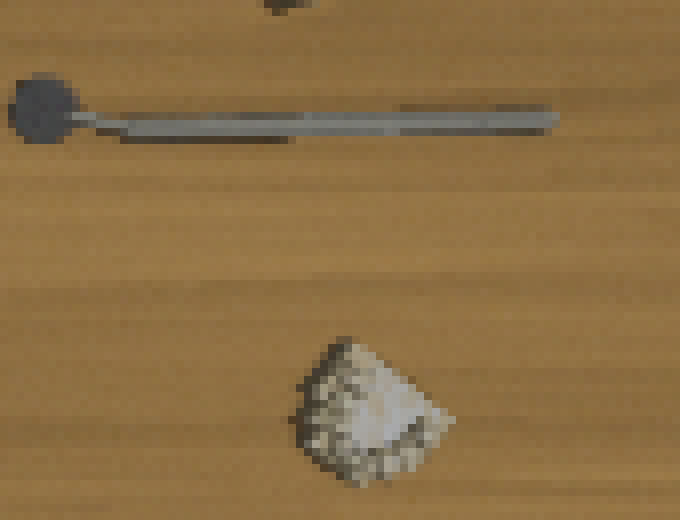

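play_rows(plan=[[[0,0,0],[0,-0.17,0],0.085],[[0,0,0],[0,-0.17,0],0.085],[[0,0,0],[0,-0.17,0],0.085],[[0,0,0],[0,-0.17,0],0.085],[[0,0,0],[0,-0.17,0],0.085]])

```text
clock: 27.1
position: [0.6844, -0.0082, 0.1464]
tool_rot: [-0.257, 0.66, -0.658, 0.255]
ft_force: [0.1, 0.1, 0.2]
width: 0.0848
```

play_rows(plan=[[[0,0,0],[0,-0.162,0],0.085],[[0.045,0,-0.003],[0,0,0],0.085],[[0.048,0,-0.003],[0,0,0],0.07],[[0.048,0,-0.003],[0,0,0],0.06],[[0.048,0,-0.003],[0,0,0],0.06]])

```text
clock: 27.72
position: [0.5562, -0.149, 0.1467]
tool_rot: [-0.308, 0.638, -0.636, 0.306]
ft_force: [-0.3, 0.1, 0.4]
width: 0.0599
```

play_rows(plan=[[[0.048,0,-0.003],[0,0,0],0.06],[[0.048,0,-0.003],[0,0,0],0.06],[[0.048,0.01,-0.003],[0,0,0],0.06],[[0,0.02,0],[0,0,0],0.06],[[0,0,0],[0,0,0],0.06]])

```text
clock: 28.35
position: [0.459, -0.2545, 0.1156]
tool_rot: [-0.308, 0.639, -0.635, 0.305]
ft_force: [0.2, -0.3, -0.9]
width: 0.0601
```

Run:
```python
from h import *
go(.463,-.262,.002,-38.5)
im=ctrl.camera("top"); np.save("t3.npy",im)
u,v=proj("top",[.6,.003,.03])[0].astype(int)
a=cv2.resize(im[v-50:v+50,u-45:u+45][:,:,::-1],None,fx=6,fy=6,interpolation=cv2.INTER_NEAREST);print(u,v)
cv2.imwrite("pics/o.png",a)
```

```text
t 28.35 pos [ 0.459  -0.2545  0.1156] yaw -38.6 turn_y -0.0025 shift xyz 0.0034 0.1136 0.0078 tilt [-0.0058  0.0037 -1.    ] w 0.0601 q [-0.55  0.09  2.03  0.    1.02  0.12]
264 187
```

View pics/o.png

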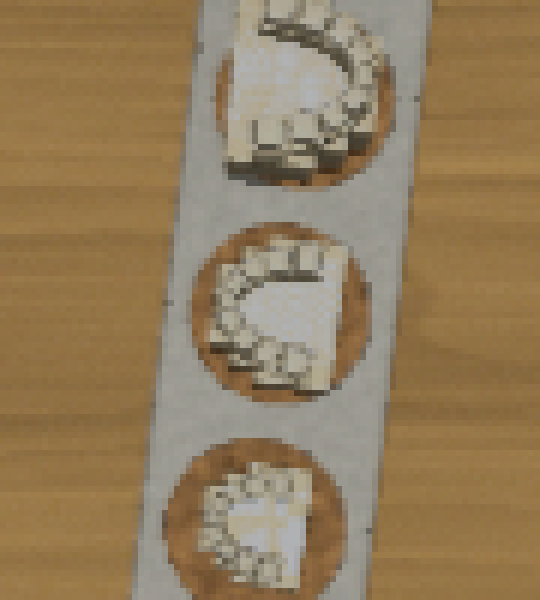

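play_rows(plan=[[[0.002,0.02,0.005],[0,0,0],0.06],[[0,0.03,0],[0,0,0],0.06],[[0,0.03,0],[0,0,0],0.06],[[0,0.02,0],[0,0,0],0.06],[[0,0,0],[0,0,0],0.06]])

```text
clock: 29.02
position: [0.4637, -0.2587, 0.0173]
tool_rot: [-0.308, 0.638, -0.636, 0.307]
ft_force: [-0.5, -0.5, -0.2]
width: 0.0601
```

play_rows(plan=[[[0,0,0],[0,0,0],0.06],[[0,0,0],[0,0,0],0.06],[[0,0,0],[0,0,0],0.06],[[0,0,0],[0,0,0],0.06],[[0,0,0],[0,0,0],0.06]])

```text
clock: 29.65
position: [0.4646, -0.2603, 0.019]
tool_rot: [0.307, -0.637, 0.637, -0.307]
ft_force: [-1.1, 0.6, -0.0]
width: 0.06
```

Run:
```python
from h import *
go(.463,-.262,.002,-38.5)
t=np.load("t3.npy"); d,_=discs(t)
f=lambda z:np.array([[219+u/6-.5,137+v/6-.5] for u,v in z])
print(ray("top",f([(393,80),(218,95)]),.01))
im=ctrl.camera("scene")
u,v=proj("scene",[.463,-.262,.03])[0].astype(int);u=max(u,60);print(u,v)
cv2.imwrite("pics/p.png",cv2.resize(im[v-50:v+50,u-50:u+50][:,:,::-1],None,fx=5,fy=5,interpolation=cv2.INTER_NEAREST))
u,v=proj("top",[.685,-.007,.03])[0].astype(int)
cv2.imwrite("pics/q.png",cv2.resize(t[v-30:v+30,u-30:u+30][:,:,::-1],None,fx=10,fy=10,interpolation=cv2.INTER_NEAREST));print(u,v)
```

```text
t 29.65 pos [ 0.4646 -0.2603  0.019 ] yaw -38.6 turn_y -0.0012 shift xyz 0.0023 0.017 -0.0002 tilt [ 3.e-04 -2.e-04 -1.e+00] w 0.06 q [-0.56  0.23  2.09  0.    0.83  0.12]
[[ 0.69093106 -0.04190149  0.01      ]
 [ 0.68515015  0.02706253  0.01      ]]
106 196
269 150
```

View pics/p.png

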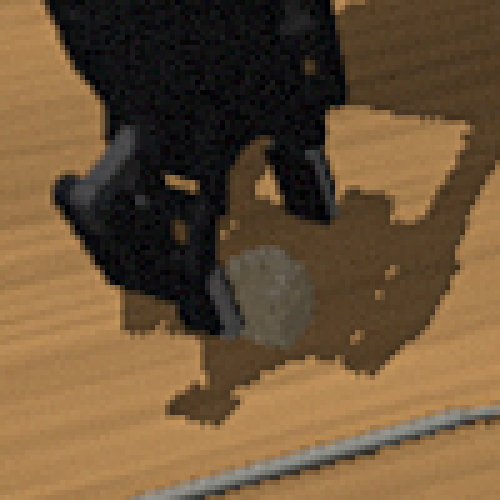

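View pics/q.png

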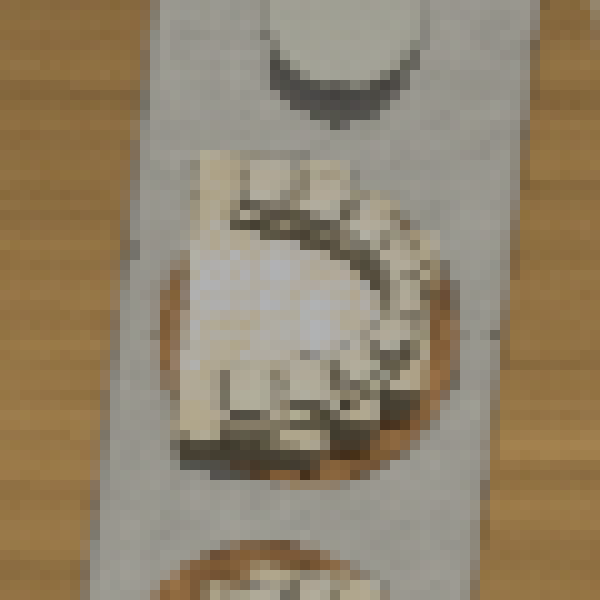

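Run:
```python
from h import *
f=lambda z:np.array([[239+u/10-.5,120+v/10-.5] for u,v in z])
P=ray("top",f([(193,150),(176,440)]),.047)[:,:2]; e=P[1]-P[0]; L=np.linalg.norm(e); e/=L
n=np.array([-e[1],e[0]]); n*=-np.sign(n[1]); c=P.mean(0)+n*.028
print(P,L,c,"err",c-[.683,-.007]); print(ray("top",f([(180,470)]),.01))
```

```text
[[0.71938838 0.01924913]
 [0.65322934 0.02300621]] 0.06626562974855635 [ 0.68472134 -0.00682729] err [0.00172134 0.00017271]
[[0.65140248 0.02306904 0.01      ]]
```

play_rows(plan=[[[0.002,0.01,0],[0,0,0],0.06],[[0,0.006,0],[0,0,0],0.06],[[0,0.001,0],[0,0,0],0.06],[[0,0,0],[0,0,0],0.06],[[0,0,0],[0,0,0],0.06]], grip_force=30)

```text
clock: 30.32
position: [0.4635, -0.2619, 0.0019]
tool_rot: [0.307, -0.637, 0.637, -0.307]
ft_force: [-0.4, -1.1, -0.3]
width: 0.0601
```

play_rows(plan=[[[0,0,0],[0,0,0],0.024],[[0,0,0],[0,0,0],0.024],[[0,0,0],[0,0,0],0.024],[[0,0,0],[0,0,0],0.024],[[0,0,0],[0,0,0],0.024]])

```text
clock: 30.95
position: [0.4637, -0.262, 0.0022]
tool_rot: [0.307, -0.637, 0.637, -0.307]
ft_force: [-0.6, -0.5, 3.5]
width: 0.0312
```

Run:
```python
from h import *
go(.463,-.262,.002,-38.5)
im=ctrl.camera("scene")
u,v=proj("scene",[.463,-.262,.03])[0].astype(int);u=max(u,60);print(u,v)
cv2.imwrite("pics/r.png",cv2.resize(im[v-50:v+50,u-50:u+50][:,:,::-1],None,fx=5,fy=5,interpolation=cv2.INTER_NEAREST))
```

```text
t 30.95 pos [ 0.4637 -0.262   0.0022] yaw -38.6 turn_y -0.0011 shift xyz 0.0005 0.0002 -0.0006 tilt [ 8.e-04 -5.e-04 -1.e+00] w 0.0312 q [-0.56  0.25  2.09  0.    0.79  0.11]
106 196
```

View pics/r.png

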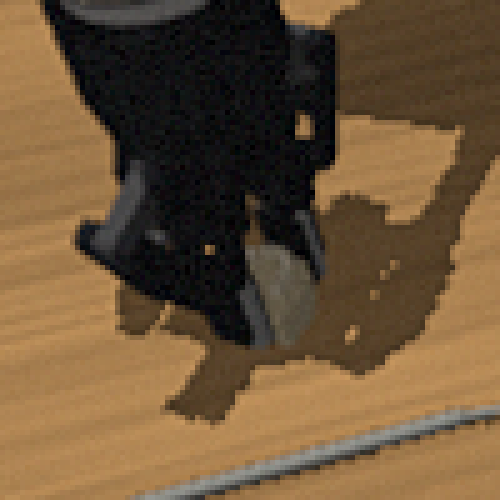

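play_rows(plan=[[[0,-0.01,0],[0,0,0],0.024],[[0,-0.02,0],[0,0.17,0],0.024],[[0,-0.025,0],[0,0.17,0],0.024],[[0,-0.025,0],[0,0.17,0],0.024],[[0,0,0],[0,0.17,0],0.024]])

```text
clock: 31.62
position: [0.4648, -0.2627, 0.0845]
tool_rot: [0.074, -0.702, 0.704, -0.076]
ft_force: [0.0, -0.3, -0.9]
width: 0.0313
```

play_rows(plan=[[[0,0,0],[0,0.17,0],0.024],[[0,0,0],[0,0.16,0],0.024],[[0,0,0],[0,0,0],0.024],[[0,0,0],[0,0,0],0.024],[[0,0,0],[0,0,0],0.024]])

```text
clock: 32.25
position: [0.4632, -0.2617, 0.0817]
tool_rot: [0.039, 0.706, -0.706, -0.039]
ft_force: [-0.3, 0.5, -0.9]
width: 0.0311
```

Run:
```python
from h import *
go(.4312,.0207,.0122,-96.5)
im=ctrl.camera("scene")
u,v=proj("scene",[.463,-.262,.08])[0].astype(int);u=max(u,60);print(u,v)
cv2.imwrite("pics/s.png",cv2.resize(im[v-50:v+50,u-50:u+50][:,:,::-1],None,fx=5,fy=5,interpolation=cv2.INTER_NEAREST))
```

```text
t 32.25 pos [ 0.4632 -0.2617  0.0817] yaw -96.3 turn_y 0.0027 shift xyz 0.0638 0.0695 -0.277 tilt [-2.e-04  1.e-04 -1.e+00] w 0.0311 q [-0.56  0.14  2.05  0.    0.95  1.12]
99 178
```

View pics/s.png

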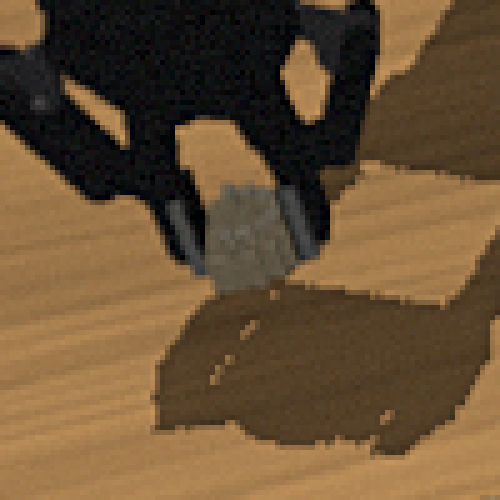

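The cast is held securely. Next I'll carry it to the disc.

play_rows(plan=[[[0.007,0,-0.03],[0,0.003,0],0.024],[[0.0095,0,-0.042],[0,0,0],0.024],[[0.0095,0,-0.042],[0,0,0],0.024],[[0.0095,0,-0.042],[0,0,0],0.024],[[0.0095,0,-0.042],[0,0,0],0.024]])

```text
clock: 32.92
position: [0.4411, -0.0587, 0.0819]
tool_rot: [0.041, 0.706, -0.706, -0.04]
ft_force: [0.2, 0.4, 0.2]
width: 0.0311
```

play_rows(plan=[[[0.0095,0,-0.042],[0,0,0],0.024],[[0.0075,0,-0.03],[0,0,0],0.024],[[0.0018,0.015,-0.007],[0,0,0],0.024],[[0,0.02,0],[0,0,0],0.024],[[0,0.01,0],[0,0,0],0.024]])

```text
clock: 33.55
position: [0.4305, 0.0203, 0.0351]
tool_rot: [-0.04, -0.706, 0.706, 0.041]
ft_force: [0.7, -1.3, 0.3]
width: 0.0315
```

play_rows(plan=[[[0,0.005,0],[0,0,0],0.024],[[0,0,0],[0,0,0],0.024],[[0,0,0],[0,0,0],0.024],[[0,0,0],[0,0,0],0.024],[[0,0,0],[0,0,0],0.024]])

```text
clock: 34.17
position: [0.432, 0.0207, 0.0322]
tool_rot: [0.041, 0.706, -0.706, -0.04]
ft_force: [-0.3, -1.1, 0.6]
width: 0.0314
```

Run:
```python
from h import *
go(.4312,.0207,.0122,-96.5)
```

```text
t 34.17 pos [0.432  0.0207 0.0322] yaw -96.6 turn_y -0.0018 shift xyz 0.0008 0.02 0.0001 tilt [ 8.e-04 -0.e+00 -1.e+00] w 0.0314 q [-0.01  0.03  2.28  0.    0.83  1.68]
```

play_rows(plan=[[[0.0008,0.01,0],[0,0,0],0.024],[[0,0.006,0],[0,0,0],0.024],[[0,0.002,0],[0,0,0],0.024],[[0,0,0],[0,0,0],0.024],[[0,0,0],[0,0,0],0.024]])

```text
clock: 34.8
position: [0.4311, 0.0208, 0.0139]
tool_rot: [0.041, 0.706, -0.706, -0.041]
ft_force: [0.3, 0.3, 0.2]
width: 0.0308
```

play_rows(plan=[[[0,0.001,0],[0,0,0],0.024],[[0,0.001,0],[0,0,0],0.024],[[0,0,0],[0,0,0],0.024],[[0,0,0],[0,0,0],0.024],[[0,0,0],[0,0,0],0.024]])

```text
clock: 35.42
position: [0.4311, 0.0208, 0.0121]
tool_rot: [0.041, 0.706, -0.706, -0.041]
ft_force: [-2.4, -0.4, 5.7]
width: 0.0311
```

play_rows(plan=[[[0,0,0],[0,0,0],0.045],[[0,0,0],[0,0,0],0.06],[[0,0,0],[0,0,0],0.075],[[0,-0.005,0],[0,0,0],0.075],[[0,-0.02,0],[0,0,0],0.075]])

```text
clock: 36.05
position: [0.4295, 0.0208, 0.0362]
tool_rot: [-0.04, -0.706, 0.706, 0.042]
ft_force: [-0.1, 1.1, 0.1]
width: 0.0753
```

play_rows(plan=[[[0,-0.03,0],[0,0,0],0.075],[[0,-0.04,-0.04],[0,0,0],0.075],[[0,-0.03,-0.055],[0,0,0],0.075],[[0,0,-0.055],[0,0,0],0.075],[[0,0,-0.055],[0,0,0],0.075]])

```text
clock: 36.67
position: [0.4551, 0.2263, 0.1382]
tool_rot: [0.042, 0.706, -0.706, -0.04]
ft_force: [1.9, -0.7, 0.3]
width: 0.0747
```

Run:
```python
from h import *
go(.515,.0114,.1,-96.5)
im=ctrl.camera("top"); np.save("t4.npy",im)
u,v=proj("top",[.53,.003,.03])[0].astype(int)
print(u,v)
cv2.imwrite("pics/t.png",cv2.resize(im[v-50:v+60,u-45:u+45][:,:,::-1],None,fx=5.4,fy=5.4,interpolation=cv2.INTER_NEAREST))
```

```text
t 36.67 pos [0.4551 0.2263 0.1382] yaw -96.6 turn_y -0.0019 shift xyz -0.0838 0.0382 0.2067 tilt [ 2.6e-03  9.0e-04 -1.0e+00] w 0.0747 q [ 0.41  0.03  2.06 -0.    1.06  2.1 ]
264 218
```

View pics/t.png

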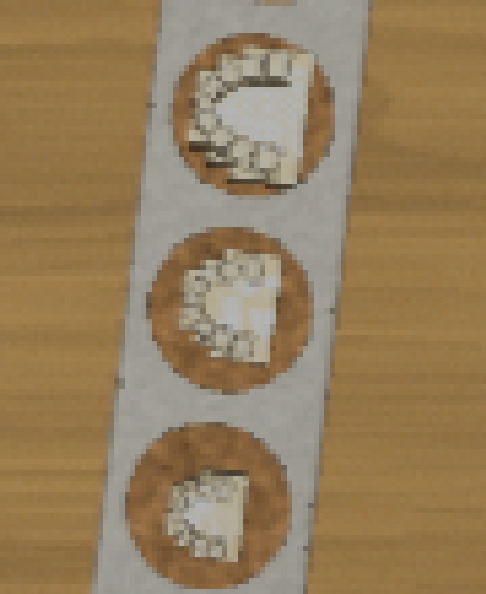

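Run:
```python
from h import *
im=np.load("t4.npy")
cv2.imwrite("pics/u.png",cv2.resize(im[240:290,230:280][:,:,::-1],None,fx=12,fy=12,interpolation=cv2.INTER_CUBIC))
f=lambda z:np.array([[219+u/5.4-.5,168+v/5.4-.5] for u,v in z])
for k,pts,h,dd,disc in((1,[(248,475),(240,563)],.027,.016,(.4302,.0219)),(2,[(281,254),(269,362)],.034,.02,(.5146,.0124)),(3,[(313,53),(297,187)],.04,.024,(.5986,.0027))):
    P=ray("top",f(pts),h)[:,:2]; e=P[1]-P[0]; L=np.linalg.norm(e); e/=L
    n=np.array([-e[1],e[0]]); n*=np.sign(n[1]); c=P.mean(0)+n*dd
    print(k,L,c,"err",c-disc)
```

```text
1 0.036832939940909255 [0.42844848 0.02190305] err [-1.75151958e-03  3.05168921e-06]
2 0.04547417324053438 [0.51797666 0.01280483] err [0.00337666 0.00040483]
3 0.05668379261837897 [0.59735043 0.00419075] err [-0.00124957  0.00149075]
```

View pics/u.png

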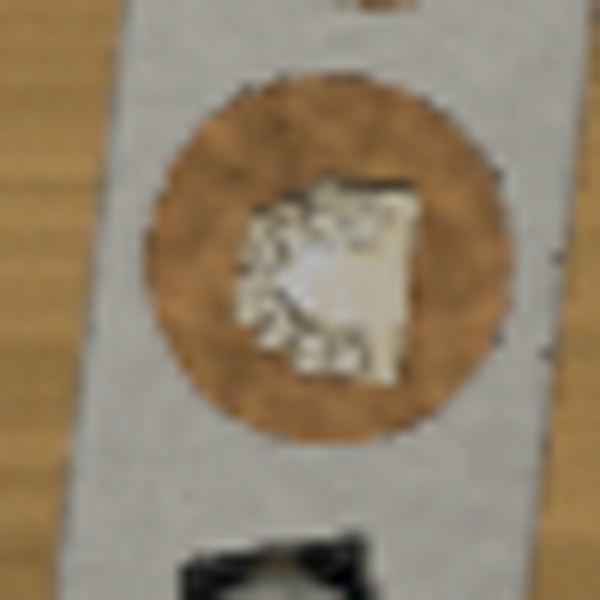

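play_rows(plan=[[[-0.011,0,0.04],[0,0,0],0.07],[[-0.02,0,0.048],[0,0,0],0.07],[[-0.02,0,0.048],[0,0,0],0.07],[[-0.019,0,0.045],[0,0,0],0.07],[[-0.016,0,0.026],[0,0,0],0.07]])

```text
clock: 37.35
position: [0.5162, 0.0065, 0.137]
tool_rot: [-0.041, -0.706, 0.706, 0.041]
ft_force: [0.4, 0.6, -1.3]
width: 0.0699
```

play_rows(plan=[[[0,0.02,0],[0,0,0],0.07],[[0,0.02,0],[0,0,0],0.07],[[0,0,0],[0,0,0],0.07],[[0,0,0],[0,0,0],0.07],[[0,0,0],[0,0,0],0.07]])

```text
clock: 37.98
position: [0.5169, 0.0089, 0.0979]
tool_rot: [0.041, 0.706, -0.706, -0.04]
ft_force: [0.4, -0.0, -0.3]
width: 0.0698
```

Run:
```python
from h import *
go(.518,.0115,.016,-96.5)
```

```text
t 37.98 pos [0.5169 0.0089 0.0979] yaw -96.6 turn_y -0.0015 shift xyz -0.0008 0.0819 -0.0027 tilt [ 2.e-03 -1.e-04 -1.e+00] w 0.0698 q [-0.03  0.09  2.07 -0.    0.98  1.65]
```

play_rows(plan=[[[-0.0008,0.02,-0.0027],[0,-0.001,0],0.07],[[0,0.025,0],[0,0,0],0.07],[[0,0.025,0],[0,0,0],0.07],[[0,0.01,0],[0,0,0],0.07],[[0,0,0],[0,0,0],0.07]])

```text
clock: 38.6
position: [0.517, 0.0115, 0.0167]
tool_rot: [-0.04, -0.706, 0.706, 0.041]
ft_force: [0.4, -0.9, -1.1]
width: 0.0699
```

play_rows(plan=[[[0,0.0015,0],[0,0,0],0.07],[[0,0,0],[0,0,0],0.03],[[0,0,0],[0,0,0],0.03],[[0,0,0],[0,0,0],0.03],[[0,0,0],[0,0,0],0.03]])

```text
clock: 39.22
position: [0.518, 0.0114, 0.0162]
tool_rot: [0.041, 0.706, -0.706, -0.04]
ft_force: [-1.6, -0.3, 5.0]
width: 0.0394
```

play_rows(plan=[[[0,0,0],[0,0,0],0.03],[[0,0,0],[0,0,0],0.03],[[0,-0.004,0],[0,0,0],0.03],[[0,0,0],[0,0,0],0.03],[[0,0,0],[0,0,0],0.03]])

```text
clock: 39.85
position: [0.5169, 0.0114, 0.019]
tool_rot: [-0.04, -0.706, 0.706, 0.041]
ft_force: [0.3, 0.4, -0.6]
width: 0.0392
```

Run:
```python
from h import *
go(.5147,.0115,.016,-96.5); print(ctrl.get_obs()["ft_force"])
im=ctrl.camera("scene")
u,v=proj("scene",[.5173,.0119,.03])[0].astype(int)
cv2.imwrite(f"pics/v.png",cv2.resize(im[v-40:v+40,u-40:u+40][:,:,::-1],None,fx=7,fy=7,interpolation=cv2.INTER_NEAREST)); print(u,v)
```

```text
t 39.85 pos [0.5169 0.0114 0.019 ] yaw -96.5 turn_y -0.0008 shift xyz 0.0022 0.003 0.0002 tilt [-5.e-04  0.e+00 -1.e+00] w 0.0392 q [-0.03  0.2   2.12  0.    0.82  1.66]
[ 0.27690185  0.36860059 -0.57455087]
244 182
```

View pics/v.png

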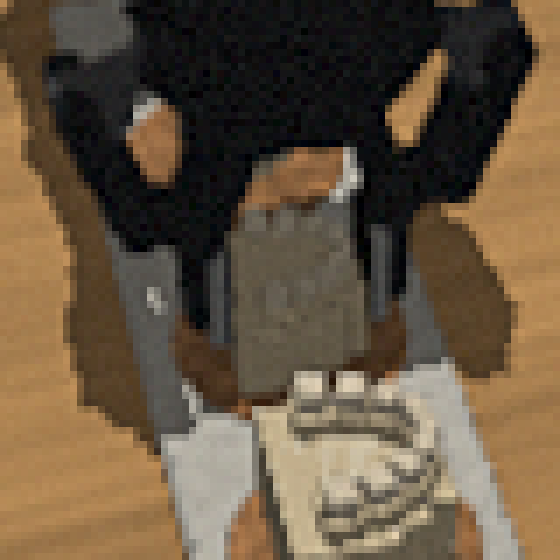

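play_rows(plan=[[[0.003,0,0],[0,0,0],0.03],[[0,0,0],[0,0,0],0.03],[[0,0.002,0],[0,0,0],0.03],[[0,0.001,0],[0,0,0],0.03],[[0,0.001,0],[0,0,0],0.03]])

```text
clock: 40.52
position: [0.5141, 0.0117, 0.0162]
tool_rot: [-0.04, -0.706, 0.706, 0.041]
ft_force: [-5.0, 0.3, 14.1]
width: 0.0392
```

play_rows(plan=[[[0,0,0],[0,0,0],0.03],[[0,0,0],[0,0,0],0.03],[[0,0,0],[0,0,0],0.05],[[0,0,0],[0,0,0],0.065],[[0,0,0],[0,0,0],0.075]])

```text
clock: 41.15
position: [0.5142, 0.0117, 0.015]
tool_rot: [-0.04, -0.706, 0.706, 0.04]
ft_force: [0.4, 0.0, -0.6]
width: 0.0748
```

play_rows(plan=[[[0,-0.01,0],[0,0,0],0.075],[[0,-0.025,0],[0,0,0],0.075],[[0,-0.04,0],[0,0,0],0.075],[[0,-0.04,0],[0,0,0],0.075],[[0,0,-0.04],[0,0,0],0.075]])

```text
clock: 41.78
position: [0.5225, 0.0505, 0.1355]
tool_rot: [0.045, 0.706, -0.706, -0.038]
ft_force: [0.4, 0.7, 0.5]
width: 0.0753
```

play_rows(plan=[[[0,0,-0.05],[0,0,0],0.075],[[0,0,-0.055],[0,0,0],0.075],[[0,0,-0.055],[0,0,0],0.075],[[0,0,-0.055],[0,0,0],0.075],[[0,0,0],[0,0,0],0.075]])

```text
clock: 42.4
position: [0.5437, 0.2689, 0.1312]
tool_rot: [0.039, 0.707, -0.705, -0.038]
ft_force: [0.3, -0.9, 1.1]
width: 0.075
```

Run:
```python
from h import *
o=ctrl.get_obs();print(o["clock"],o["position"],o["joint_pos"].round(2))
im=ctrl.camera("top"); np.save("t5.npy",im)
cv2.imwrite("pics/w.png",cv2.resize(im[130:290,220:310][:,:,::-1],None,fx=3.7,fy=3.7,interpolation=cv2.INTER_CUBIC))
cv2.imwrite("pics/w2.png",cv2.resize(im[200:290,225:295][:,:,::-1],None,fx=6.6,fy=6.6,interpolation=cv2.INTER_NEAREST))
s=ctrl.camera("scene")
cv2.imwrite("pics/x.png",cv2.resize(s[110:310,180:330][:,:,::-1],None,fx=3,fy=3,interpolation=cv2.INTER_CUBIC))
```

```text
42.4 [0.54370685 0.26887877 0.13115129] [0.42 0.22 1.86 0.   1.07 2.1 ]
```

View pics/w2.png

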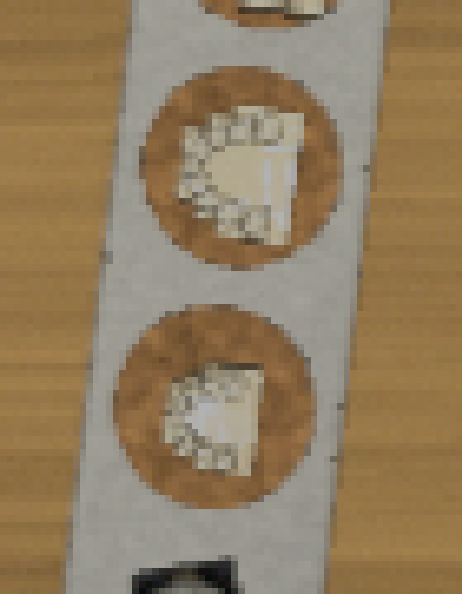

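View pics/x.png

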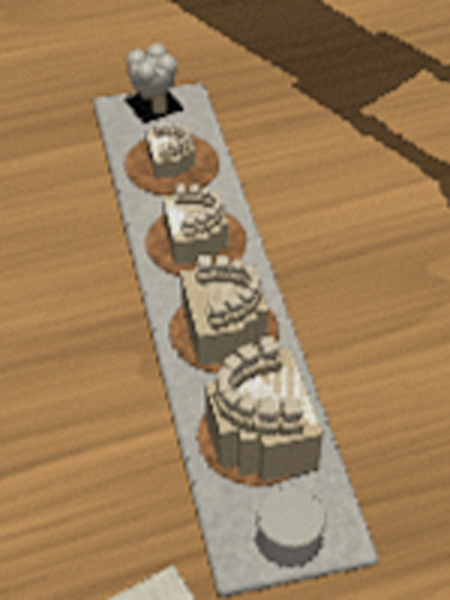

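Run:
```python
from h import *
f=lambda z:np.array([[225+u/6.6-.5,200+v/6.6-.5] for u,v in z])
for k,pts,h,dd,disc in((1,[(265,368),(250,475)],.027,.016,(.4302,.0219)),(2,[(304,112),(289,246)],.034,.02,(.5146,.0124))):
    P=ray("top",f(pts),h)[:,:2]; e=P[1]-P[0]; L=np.linalg.norm(e); e/=L
    n=np.array([-e[1],e[0]]); n*=np.sign(n[1]); c=P.mean(0)+n*dd
    print(k,L,c,"err",c-disc)
```

```text
1 0.03686332872910681 [0.42978212 0.02219784] err [-0.00041788  0.00029784]
2 0.04613581953251635 [0.51328815 0.01281032] err [-0.00131185  0.00041032]
```

```bash
python3 -c "
from workcell import ctrl
print(ctrl.hand_in())"
```

```text
the job is handed in; nothing more can be done
None
```

All four casts are standing upright on their cork discs. The smallest is next to the tooth model, and they run in size order to the largest at the pot end. I handed the job in at about 42.5 s, with the gripper empty and clear of everything.

- **Centring:** by the top camera, the offsets from the disc centres are about 0.5 mm (cast 1), 1.4 mm (cast 2), 2 mm (cast 3) and 1.7 mm (cast 4). The final pictures were used to measure only casts 1 and 2. Casts 3 and 4 were measured after they were placed and not moved again.
- **Correction:** cast 2 first stood about 3 mm off, so I gripped it again and moved it.
- **Upright:** the last scene picture shows all four upright and in order, and none tipped at any point.
- **Force:** the highest wrist force reported at the end of a move was about 15 N.
- **Checks that disagreed:** the two cameras differ by about 4.5 mm in x. My first aim points used their average. I switched to the top camera after cast 2's landing spot agreed with it, and the offsets above are accurate to about 1–2 mm. An earlier top picture had put cast 1 about 1.8 mm off, against 0.5 mm in the last one.

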